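Load a drive cartridge and close up the dock

TASK

Take the longer drive cartridge out of the stand, lay it down flat on its broad side on the bench and let go; then take it again across its width and lay it flat in the dock's bay, with its grey handle end nearer the robot. Then close the dock up: shut the lid fully, and after that swing the steel hold-down arm all the way down onto the lid. Do not drop the cartridge, and leave the shorter blank, the mouse and the screwdriver where they are.

Things in the scene. Friction and masses are not known exactly. Their poses are not given: they have to be found in the camera images.
- cartridge: Loose black drive cartridge, a box 120 mm long (x), 30 thick (y), 60 wide (z), about 0.35 kg; origin at its centre. Starts on a long edge (z up) in one of the stand's two slots. Its -x end is a grey bezel with a handle bar (flush), which starts towards the robot. The broad faces (+y, -y) are alike; either may be up.
- cartridge_handle_end (a point): Middle of the cartridge's grey handle end, 60 mm from its centre along its -x.
- blank: Loose shorter black blank, 80 mm long, otherwise like the cartridge (30 mm thick, 60 mm wide), standing in the other slot. Origin at its centre. Leave it there.
- stand: Fixed dark steel stand, 150 x 150 mm, 18 mm high; origin at the centre of its underside. Two slots along its x, at y = +45 and -45 mm, 128 x 36 mm and 8 mm deep (slot floor 10 mm above the bench), so a cartridge in it reaches from 10 to 70 mm above the bench.
- dock: Fixed grey dock, 220 mm (x) by 190 (y), deck 30 mm above the bench; origin centre of underside, x away from the robot. In mid-deck a shallow open bay 130 (x) by 70 (y), 10 mm deep; a cartridge flat in it stands 20 mm out of the deck, so hold it by its upper 16 mm to lay it in. Lid hinged on the left (+y), hold-down arm on the right (-y).
- bay (a point): Centre of the bay's floor, 20 mm above the bench; axes as the dock's. A seated cartridge's centre is 15 mm above it.
- lid (a joint): Lid angle, rad: 0 fully shut, grows as it opens up and out to the left about the dock's x; starts past upright (1.65 to 1.9), at most 2.0; stays where it is left. The lid is a black vented cover 164 mm (dock x) by 128, a shell 27 mm deep; shut, its top is 57 mm above the bench. A push of 2 to 3 N at its edge moves it.
- lid_hinge (a point): Middle of the lid's hinge line, at dock y = +70 mm, 30 mm above the bench. The line runs along dock x.
- lid_edge (a point): Middle of the lid's free edge, on its outer face: tip of a lip 60 mm wide, 5 mm thick, that sticks out 9 mm. It is 137 mm from the hinge line along the lid and 27 mm to its outer side. Shut, it is at dock y = -67 mm, 57 mm above the bench.
- holddown (a joint): Hold-down arm angle in rad: 0 fully down, lying level on top of the shut lid, along dock +y; grows as it swings up and outward to the right; starts about upright or leaning outward (1.5 to 1.85), at most 2.0; stays where it is left, about 2 N at the tip moves it.
- holddown_hinge (a point): Pivot of the arm, at dock y = -83 mm, 63.5 mm above the bench; the axis runs along dock x. The clevis cheeks beside it are 42 mm apart over their outer faces and reach 74 mm above the bench.
- holddown_tip (a point): Tip of the steel hold-down arm, on its middle line, 90 mm from its pivot. The arm is a flat bar 24 mm wide (dock x), 10 mm thick, with a black rubber grip, 28 mm wide, on its last 27 mm.
- mouse: Loose black computer mouse, 100 x 60 x 33 mm, a bystander. Origin under its middle.
- screwdriver: Loose screwdriver, 190 mm long, lying on the bench, a bystander. Origin under its middle.

How it is judged:
By the outcome, as a careful person would: the job done as asked, in the order asked, and still so for the second after the job is handed in, with the robot touching nothing.
It also fails if it takes over 67 s, if anything falls off the work surface, if the arm or the gripper's body presses on something with over 40 N, if the wrist force passes 120 N, or if a joint passes its speed limit or range.

ROBOT

A 7-joint arm with a two-finger parallel gripper is mounted at the origin on the work surface. World frame = base frame: x ahead of the robot, y to its left, z up, the work surface at z = 0. Lengths are in m, angles in rad, forces in N, time in s.
With the tool pointing down it reaches from about 0.425 to 0.875 m from the base axis. Payload 4.7 kg.
Tool frame: the origin (TCP) lies on the centre line of the jaws, within the pads' length; the fingertips stand 14 mm ahead of it and the grasp point (between the pads) lies 5 mm behind it; z points along the fingers, x is the direction in which the jaws open and shut, and the axes are right-handed (so a half turn about z gives the same grasp; the last joint's range is limited). The gripper opens to 87 mm and grips with 3 to 60 N. Pads are 19 mm wide; open, the fingers measure 117 mm over their backs; the gripper's body (75 mm by 190 mm) begins 51 mm behind the grasp point.
Start: joints at [-1.264, 0.321, -0.07, 1.45, 0.023, 1.371, -0.057], TCP at [0.188, 0.622, 0.237] pointing down, gripper open.
Joint ranges: [-2.86, 2.86], [-0.3, 2.09], [-1.38, 1.24], [0.06, 2.45], [-1.56, 4.7], [0.09, 2.05], [-2.69, 2.69]. Speed limits (rad/s): [2.57, 2.57, 3.14, 3.14, 3.14, 3.14, 3.14].

INTERFACE

Orientations are given as a rotation vector (axis times angle).
In Python, from bench import ctrl gives the robot as it stands.
- The arm moves only by the tool drive_tool, never from a script. Its argument "rows" is a list that holds one entry, the list of rows, each a list of 5 numbers: the shift along the tool's x, y, z scaled (see below), then the turn about the tool's z scaled (see below), then the closure in counts, from 0 (fully open) to 255 (shut). In form: [[[dx, dy, dz, spin, jaw], ...]]. A call has 1 to 20 rows; each row is the pose to reach, as a shift and turn from the pose commanded when the call began, along the tool's axes at that moment, turning the shorter way round; what a row does not reach only later rows make up. The controller multiplies each number of a shift by 300 mm and each number of a turn by pi rad. A row lasts 1/8 s, in which the tool goes at most 62.5 mm and 10.7 degrees, less where a joint would pass 70% of its speed; a pose out of reach is approached as far as the arm can. A call with a number of a shift or a turn outside -1 to 1 is refused whole. A call with a gripper value outside its range is refused whole. The fingers move at their own pace and stop on an object; "grip_force" is the grip in N (left out, the last holds). Time passes only in rows, so rows that repeat a pose let the fingers close. It gives the time, the measured TCP pose, the force and the opening at its end, in the units of the state.
- ctrl.get_state(): the state, without advancing time (a new reading comes with each control period).
- ctrl.get_image(name): name is "scene" or "top" or "wrist"; returns a dict with "img" (384x512x3 uint8, blue, green, red), "camera_matrix" (3x3 intrinsics, pixels), "R" (3x3) and "t" (3): a world point X has camera coordinates R X + t. Camera axes: x right, y down, z forward; pixel columns grow to the right and rows downward; lengths in m; the calibration is good to about 2 mm. A picture is of the moment at which its call begins. There is no depth.
- ctrl.close_job(): hands the job in, once; it reports no verdict.
The state is a dict: "time": time; "joint_positions": joint angles; "qd": joint speeds; "joint_torque": joint torques, N m; "position": TCP position; "tool_rot": TCP orientation; "ft_force": force on the tool from outside, world axes, zero at the start; "torque": the same for the moment, N m; "grip_width": opening from 0.0 (shut) to 1.0 (fully open).
Only numpy, scipy, OpenCV 4.12 (cv2) and the standard library are available. Lean on these libraries where they do the work, as an engineer would, in place of code of your own. Each camera call takes 0.05 s, during which the arm holds its last target.

## Working session

There is one attempt and no reset: what is moved stays moved. The work goes in short steps, Python scripts to look and compute and a tool call to move; the robot and the scene stay as the last step left them, time stands still between calls to the robot, and variables do not carry over. Pictures are saved under pics/ and viewed, and the job is handed in when it is done.

Besides the shell and the picture viewer there is one more tool, called after "Request:" in YAML: its name, and indented under it one key for each argument. drive_tool: Moves the arm, as the interface text tells. Its arguments: {"type":"object","properties":{"rows":{"type":"array"},"grip_force":{"type":"number"}},"required":["rows"]}

```bash
ls; mkdir -p pics
python3 - <<'E'
from bench import ctrl
import cv2,numpy as np
s=ctrl.get_state();print(s)
for n in ["scene","top","wrist"]:
    d=ctrl.get_image(n);cv2.imwrite(f"pics/{n}0.png",d["img"])
    print(n,d["camera_matrix"],d["R"],d["t"])
    np.savez(f"{n}0.npz",**d)
E
```

```text
pics
{'time': 0.0, 'joint_positions': array([-1.26392032,  0.32182219, -0.07008194,  1.45167334,  0.02261658,
        1.37078118, -0.05690927]), 'qd': array([ 0.00058859,  0.00074025, -0.00084649,  0.00041268,  0.0006177 ,
        0.00017339,  0.00024929]), 'joint_torque': array([-6.22184853e-04, -4.91273260e+01, -4.04549316e-01, -3.12549520e+01,
       -6.40135864e-02,  4.32283350e-02,  1.61932353e-04]), 'position': array([0.18750036, 0.62182485, 0.23546282]), 'tool_rot': array([ 2.52071239e+00,  1.87294832e+00, -2.27928186e-03]), 'ft_force': array([ 0.76484981, -0.55629528,  0.45220341]), 'torque': array([-0.01458745,  0.0321736 ,  0.03341355]), 'grip_width': 0.9962721082050083}
scene [[438.73923021   0.         255.88400269]
 [  0.         438.73923021 196.02748477]
 [  0.           0.           1.        ]] [[ 0.29433198  0.95561829 -0.012742  ]
 [ 0.735653   -0.23505283 -0.63526753]
 [-0.61006831  0.17760586 -0.77218703]] [-0.13052198 -0.41645654  1.47990079]
top [[453.2698156    0.         258.56027947]
 [  0.         453.2698156  185.3841159 ]
 [  0.           0.           1.        ]] [[-0.01370636 -0.99975605 -0.01731991]
 [-0.99612531  0.01515736 -0.08662923]
 [ 0.08687062  0.01606543 -0.99609005]] [-0.02073148  0.60449029  1.27419869]
wrist [[323.95027368   0.         256.91109916]
 [  0.         323.95027368 189.9499121 ]
 [  0.           0.           1.        ]] [[ 0.28811288  0.95759525 -0.001516  ]
 [ 0.92910702 -0.2791576   0.2425514 ]
 [ 0.23184287 -0.07129071 -0.97013737]] [-0.64857833 -0.02994463  0.39004537]
```

View pics/top0.png

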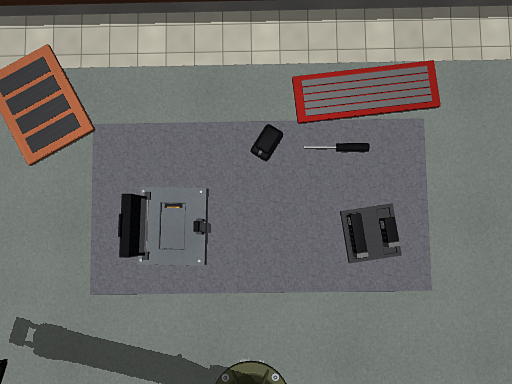

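View pics/scene0.png

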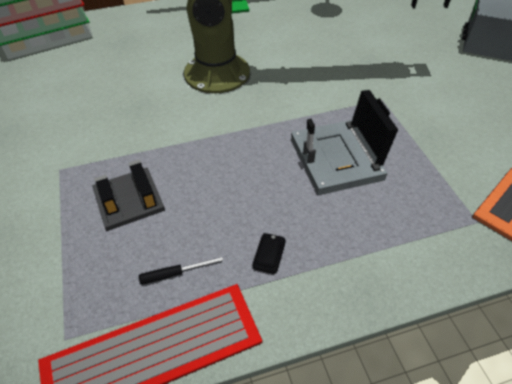

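View pics/wrist0.png

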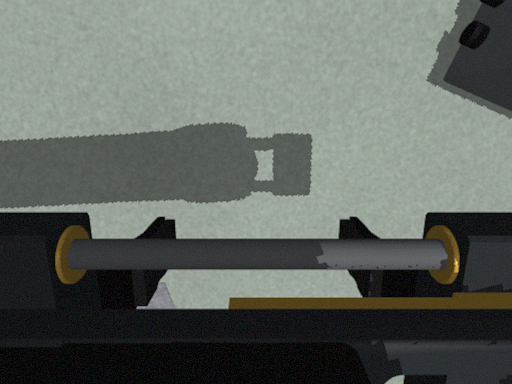

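The top view shows the dock at about (175,227) with its lid open to the left, and the stand at about (370,233) with the longer cartridge in its left slot. The mouse and screwdriver lie farther away. I'll zoom in next.

```bash
cat > h.py <<'E'
import numpy as np,cv2
from scipy.spatial.transform import Rotation as Ro
def ray(d,u,v,z):
    K,R,t=d["camera_matrix"],d["R"],d["t"]
    c=-R.T@t; r=R.T@np.linalg.solve(K,[u,v,1.0]); s=(z-c[2])/r[2]
    return c+s*r
def proj(d,X):
    p=d["camera_matrix"]@(d["R"]@np.asarray(X,float)+d["t"]); return p[:2]/p[2]
def crop(img,u0,u1,v0,v1,f,name):
    cv2.imwrite(name,cv2.resize(img[v0:v1,u0:u1],None,fx=f,fy=f,interpolation=cv2.INTER_CUBIC))
E
python3 - <<'E'
from h import *
d=np.load("top0.npz")
crop(d["img"],330,410,195,270,8,"pics/t_stand.png")
crop(d["img"],110,220,175,275,7,"pics/t_dock.png")
s=np.load("scene0.npz")
crop(s["img"],85,175,150,235,7,"pics/s_stand.png")
crop(s["img"],285,400,85,200,6,"pics/s_dock.png")
E
```

```text
(no output)
```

View pics/t_stand.png

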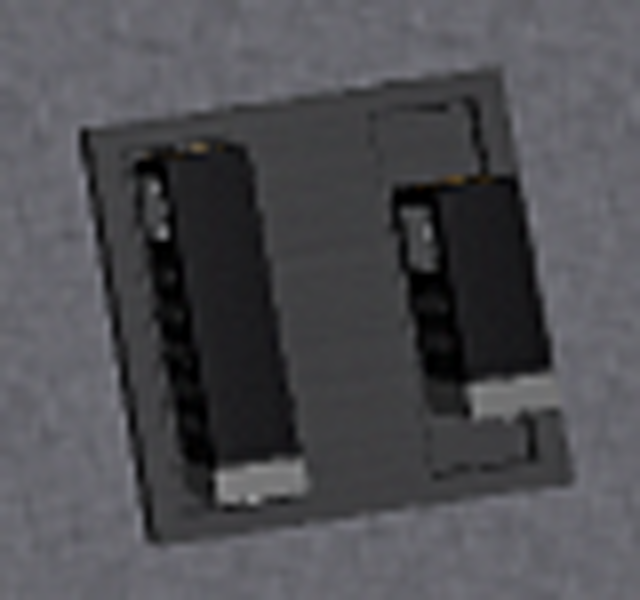

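View pics/t_dock.png

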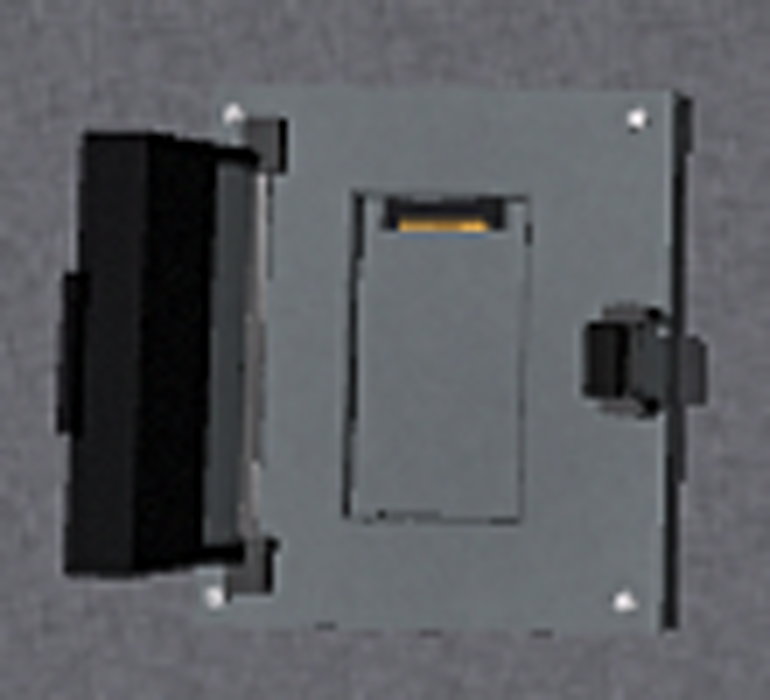

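View pics/s_stand.png

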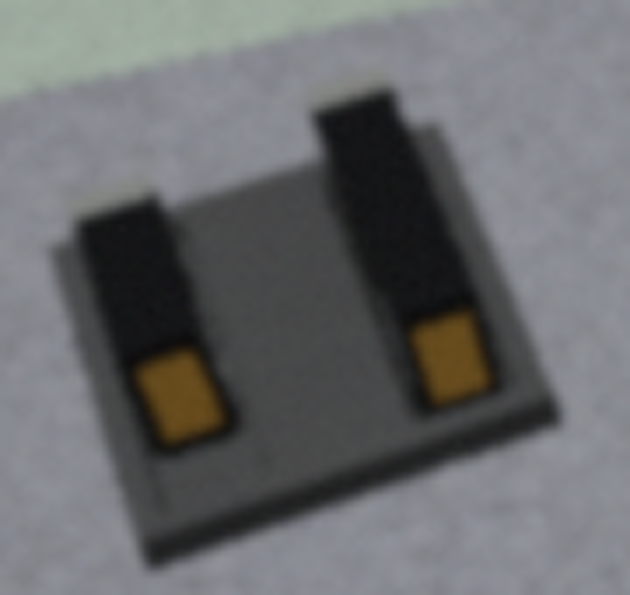

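View pics/s_dock.png

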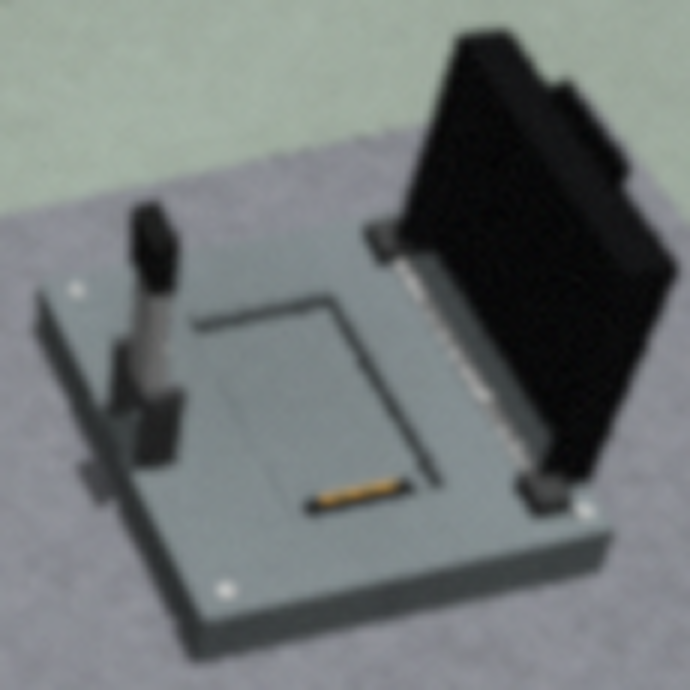

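Run:
```python
from h import *
d=np.load("top0.npz")
print("cam",-d["R"].T@d["t"])
def P(pts,u0,v0,f,z): return np.array([ray(d,u0+(x+.5)/f-.5,v0+(y+.5)/f-.5,z) for x,y in pts])
def rep(n,p):
    p=np.array(p);print(n,p[:,:2].round(4).tolist(),"c",p.mean(0).round(4))
    # order FL FR NL NR
    a=p[0]-p[2];b=p[1]-p[3];print(" len",np.linalg.norm(a).round(4),np.linalg.norm(b).round(4),"wid",np.linalg.norm(p[0]-p[1]).round(4),np.linalg.norm(p[2]-p[3]).round(4),"yaw",np.degrees([np.arctan2(a[1],a[0]),np.arctan2(b[1],b[0])]).round(2), "yawW",np.degrees([np.arctan2(*-(p[0]-p[1])[:2]),np.arctan2(*-(p[2]-p[3])[:2])]).round(2))
rep("cart",P([(165,148),(243,146),(217,506),(307,497)],330,195,8,.07))
rep("blank",P([(438,185),(516,178),(470,418),(556,412)],330,195,8,.07))
rep("stand",P([(82,131),(500,68),(152,545),(575,483)],330,195,8,.018))
rep("bay",P([(355,192),(527,198),(345,520),(520,522)],110,175,7,.03))
rep("screws",P([(233,113),(637,118),(213,598),(625,600)],110,175,7,.03))
rep("deck",P([(215,92),(672,92),(192,628),(665,630)],110,175,7,.03))
rep("mouse",P([(255,125),(283,128),(252,155),(272,160)],0,0,1,.02))
```

```text
cam [ 0.4911735  -0.05035945  1.32122411]
cart [[0.5202, -0.2808], [0.5205, -0.3075], [0.3983, -0.2947], [0.4009, -0.3253]] c [ 0.4599 -0.3021  0.07  ]
 len 0.1227 0.1209 wid 0.0267 0.0307 yaw [6.48 8.45] yawW [179.34 175.05]
blank [[0.5062, -0.3737], [0.5082, -0.4004], [0.4269, -0.3815], [0.4285, -0.4108]] c [ 0.4674 -0.3916  0.07  ]
 len 0.0797 0.0804 wid 0.0268 0.0293 yaw [5.67 7.45] yawW [175.67 176.77]
stand [[0.5278, -0.261], [0.5482, -0.4108], [0.381, -0.2815], [0.4009, -0.4314]] c [ 0.4645 -0.3462  0.018 ]
 len 0.1482 0.1488 wid 0.1511 0.1513 yaw [7.93 7.99] yawW [172.25 172.45]
bay [[0.5603, 0.2523], [0.5569, 0.1818], [0.4274, 0.2557], [0.4257, 0.1846]] c [0.4926 0.2186 0.03  ]
 len 0.133 0.1312 wid 0.0706 0.0711 yaw [-1.46 -1.22] yawW [-177.17 -178.62]
screws [[0.5935, 0.3027], [0.5889, 0.1367], [0.3968, 0.3092], [0.3939, 0.1421]] c [0.4933 0.2227 0.03  ]
 len 0.1968 0.1951 wid 0.1661 0.1671 yaw [-1.88 -1.57] yawW [-178.43 -179.02]
deck [[0.6022, 0.3102], [0.5994, 0.1223], [0.3849, 0.3176], [0.3817, 0.1259]] c [0.4921 0.219  0.03  ]
 len 0.2175 0.2177 wid 0.1879 0.1917 yaw [-1.95 -0.95] yawW [-179.13 -179.06]
mouse [[0.7816, -0.0214], [0.7713, -0.1028], [0.6934, -0.0116], [0.6778, -0.0693]] c [ 0.731  -0.0513  0.02  ]
 len 0.0887 0.0993 wid 0.0821 0.0598 yaw [ -6.37 -19.74] yawW [-172.79 -164.91]
```

```bash
cat >> h.py <<'E'
def to_rows(s,targets):
    """targets: list of (x,y,z,yaw_deg of tool x). prints scaled tool shifts from current pose"""
    R=Ro.from_rotvec(s["tool_rot"]).as_matrix();p=s["position"]
    yaw=np.degrees(np.arctan2(R[1,0],R[0,0]))
    print("now",p.round(4),"yaw",yaw.round(2),"tilt",R[2,2].round(5),"t",round(float(s["time"]),2),"f",s["ft_force"].round(1),"w",round(float(s["grip_width"]),3))
    for x,y,z,w in targets:
        d=R.T@(np.array([x,y,z])-p)/.3
        a=-((w-yaw+180)%360-180)/180
        print((x,y,z,w),"->",d.round(4),"spin",round(a,4))
E
python3 - <<'E'
from h import *
from bench import ctrl
to_rows(ctrl.get_state(),[(0.42,.45,.27,10),(.52,.15,.25,-60),(.46,-.302,.15,-82.2)])
E
```

```text
now [0.1875 0.622  0.2357] yaw 73.23 tilt -1.0 t 0.15 f [ 0.1 -0.   0.5] w 1.001
(0.42, 0.45, 0.27, 10) -> [-0.3255  0.9074 -0.1137] spin 0.3513
(0.52, 0.15, 0.25, -60) -> [-1.1866  1.5151 -0.0458] spin 0.7402
(0.46, -0.302, 0.15, -82.2) -> [-2.6865  1.7583  0.2897] spin 0.8635
```

Request:
drive_tool:
  rows:
    - [[-0.3255,0.907,-0.114,0.35,0],[-0.3255,0.907,-0.114,0.35,0],[-0.3255,0.907,-0.114,0.35,0],[-0.3255,0.907,-0.114,0.35,0],[-0.3255,0.907,-0.114,0.35,0],[-0.3255,0.907,-0.114,0.35,0]]
  grip_force: 25

```text
time: 0.9
position: [0.4245, 0.4462, 0.2712]
tool_rot: [3.13, 0.258, 0.003]
ft_force: [-0.8, -0.0, 0.4]
grip_width: 1.0
```

Run:
```python
from h import *
from bench import ctrl
to_rows(ctrl.get_state(),[(.53,.19,.27,-50),(.53,.15,.25,-60),(.46,-.302,.15,-82.2)])
```

```text
now [0.4245 0.4462 0.2712] yaw 9.42 tilt -1.0 t 0.9 f [-0.8 -0.   0.4] w 1.0
(0.53, 0.19, 0.27, -50) -> [0.2069 0.9002 0.0057] spin 0.3301
(0.53, 0.15, 0.25, -60) -> [0.185  1.0316 0.0725] spin 0.3857
(0.46, -0.302, 0.15, -82.2) -> [-0.2926  2.4793  0.407 ] spin 0.509
```

Request:
drive_tool:
  rows:
    - [[0.19,0.98,0.02,0.38,0],[0.19,0.98,0.02,0.38,0],[0.19,0.98,0.02,0.38,0],[0.19,0.98,0.02,0.38,0],[0.19,0.98,0.02,0.38,0],[0.19,0.98,0.02,0.38,0],[0.19,0.98,0.02,0.38,0]]

```text
time: 1.78
position: [0.5283, 0.1701, 0.2646]
tool_rot: [2.741, -1.534, -0.001]
ft_force: [-0.3, 0.7, 1.0]
grip_width: 1.002
```

Run:
```python
from h import *
from bench import ctrl
to_rows(ctrl.get_state(),[(.53,-.10,.22,-82.2),(.46,-.302,.15,-82.2)])
```

```text
now [0.5283 0.1701 0.2646] yaw -58.48 tilt -1.0 t 1.77 f [-0.3  0.7  1. ] w 1.002
(0.53, -0.1, 0.22, -82.2) -> [0.7704 0.4659 0.1483] spin 0.1318
(0.46, -0.302, 0.15, -82.2) -> [1.2224 1.0168 0.3817] spin 0.1318
```

Request:
drive_tool:
  rows:
    - [[0.77,0.48,0.15,0.132,0],[0.77,0.48,0.15,0.132,0],[0.77,0.48,0.15,0.132,0],[0.77,0.48,0.15,0.132,0],[0.77,0.48,0.15,0.132,0]]

```text
time: 2.4
position: [0.5264, -0.1058, 0.2193]
tool_rot: [2.365, -2.066, 0.0]
ft_force: [0.1, 1.2, 0.0]
grip_width: 1.003
```

Run:
```python
from h import *
from bench import ctrl
s=ctrl.get_state()
to_rows(s,[(.46,-.302,.15,-82.2)])
d=ctrl.get_image("top");cv2.imwrite("pics/top1.png",d["img"])
d=ctrl.get_image("scene");cv2.imwrite("pics/scene1.png",d["img"])
```

```text
now [ 0.5264 -0.1058  0.2193] yaw -82.27 tilt -1.0 t 2.4 f [0.1 1.2 0. ] w 1.003
(0.46, -0.302, 0.15, -82.2) -> [0.6181 0.3072 0.2318] spin -0.0004
```

View pics/scene1.png

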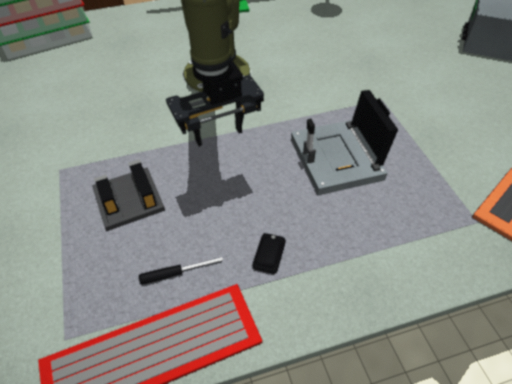

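View pics/top1.png

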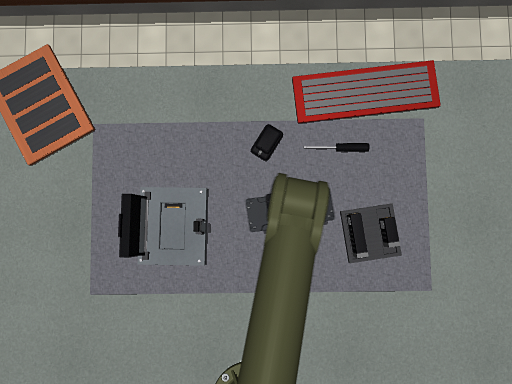

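```bash
cat >> h.py <<'E'
DC=np.array([.4928,.2193]);DY=np.radians(-1.4)
def dock(x,y,z):
    c,s=np.cos(DY),np.sin(DY); return np.array([DC[0]+c*x-s*y,DC[1]+s*x+c*y,z])
def lidpt(phi,r,n,x=0): return dock(x,.07-r*np.cos(phi)+n*np.sin(phi),.03+r*np.sin(phi)+n*np.cos(phi))
def armpt(th,r,n,x=0): # n: upper/outer side
    return dock(x,-.083+r*np.cos(th)-n*np.sin(th),.0635+r*np.sin(th)+n*np.cos(th))
E
python3 - <<'E'
from h import *
t=np.load("top0.npz");s=np.load("scene0.npz")
for ph in (1.6,1.7,1.8,1.9,2.0):
    print(ph,"lip top",proj(t,lidpt(ph,.137,.027)).round(1),"scene",proj(s,lidpt(ph,.137,.027)).round(1),"corner far",proj(t,lidpt(ph,.128,.027,.082)).round(1),proj(t,lidpt(ph,.128,0,.082)).round(1),proj(s,lidpt(ph,.128,0,.082)).round(1),proj(s,lidpt(ph,.128,0,-.082)).round(1))
for th in (1.4,1.5,1.6,1.7,1.8): print(th,proj(t,armpt(th,.09,0)).round(1),proj(s,armpt(th,.09,0)).round(1))
E
```

```text
1.6 lip top [121.2 225.2] scene [382.5 103.6] corner far [123.6 193.4] [133.9 193.5] [386.6 129.2] [358.4  89. ]
1.7 lip top [116.5 225.1] scene [387.  103.9] corner far [119.2 193.4] [129.1 193.4] [391.4 128.5] [362.8  88.5]
1.8 lip top [112.1 225.1] scene [391.2 104.5] corner far [115.2 193.5] [124.5 193.5] [395.9 128.3] [367.1  88.3]
1.9 lip top [108.2 225. ] scene [395.1 105.6] corner far [111.6 193.6] [120.2 193.5] [400.1 128.4] [371.1  88.6]
2.0 lip top [104.7 225. ] scene [398.5 107.1] corner far [108.4 193.8] [116.3 193.6] [404.1 128.9] [374.8  89.3]
1.4 [188.  225.9] [319.1 120.5]
1.5 [191.4 225.9] [315.8 120.9]
1.6 [194.9 226. ] [312.3 121.5]
1.7 [198.4 226. ] [308.9 122.4]
1.8 [201.9 226. ] [305.5 123.6]
```

Run:
```python
from h import *
from bench import ctrl
s=ctrl.get_state()
a=dock(0,0,0)
to_rows(s,[(*dock(0,y,0)[:2],z,-91.4) for y,z in ((-.01,.22),(-.01,.144),(.06,.144))])
```

```text
now [ 0.5266 -0.1053  0.2193] yaw -82.33 tilt -1.0 t 2.5 f [-0.2  0.4 -0.6] w 1.004
(np.float64(0.49255567821847346), np.float64(0.20930298510218817), 0.22, -91.4) -> [-1.0544 -0.0276 -0.0035] spin 0.0504
(np.float64(0.49255567821847346), np.float64(0.20930298510218817), 0.144, -91.4) -> [-1.0546 -0.0278  0.2498] spin 0.0504
(np.float64(0.4942659306891592), np.float64(0.279282089386871), 0.144, -91.4) -> [-1.2851 -0.0646  0.2495] spin 0.0504
```

Request:
drive_tool:
  rows:
    - [[-1.0,-0.02,0,0.05,255],[-1.0,-0.02,0,0.05,255],[-1.0,-0.02,0,0.05,255],[-1.0,-0.02,0,0.05,255],[-1.0,-0.02,0,0.05,255],[-1.0,-0.02,0.25,0.05,255],[-1.0,-0.02,0.25,0.05,255]]

```text
time: 3.38
position: [0.488, 0.1977, 0.1412]
tool_rot: [2.202, -2.23, -0.003]
ft_force: [0.2, -0.4, -0.1]
grip_width: 0.286
```

Run:
```python
from h import *
from bench import ctrl
s=ctrl.get_state()
to_rows(s,[(*dock(0,y,0)[:2],z,-91.4) for y,z in ((.06,.144),(.1,.144),(-.06,.144),(-.093,.144),(-.05,.144),(-.05,.22))])
```

```text
now [0.488  0.1977 0.1412] yaw -90.73 tilt -0.99997 t 3.38 f [ 0.2 -0.4 -0.1] w 0.286
(np.float64(0.4942659306891592), np.float64(0.279282089386871), 0.144, -91.4) -> [-0.2723 -0.0174 -0.0103] spin 0.0037
(np.float64(0.4952432178152653), np.float64(0.31927014897811834), 0.144, -91.4) -> [-0.4056 -0.019  -0.0108] spin 0.0037
(np.float64(0.49133406931084084), np.float64(0.159317910613129), 0.144, -91.4) -> [ 0.1277 -0.0128 -0.0088] spin 0.0037
(np.float64(0.4905278074318033), np.float64(0.12632776145034996), 0.144, -91.4) -> [ 0.2377 -0.0115 -0.0084] spin 0.0037
(np.float64(0.49157839109236734), np.float64(0.16931492551094085), 0.144, -91.4) -> [ 0.0943 -0.0132 -0.009 ] spin 0.0037
(np.float64(0.49157839109236734), np.float64(0.16931492551094085), 0.22, -91.4) -> [ 0.0953 -0.0115 -0.2623] spin 0.0037
```

Request:
drive_tool:
  rows:
    - [[-0.1,-0.015,-0.01,0.0,255],[-0.2,-0.018,-0.01,0.0,255],[-0.27,-0.018,-0.01,0,255],[-0.32,-0.018,-0.01,0,255],[-0.36,-0.018,-0.01,0,255],[-0.385,-0.018,-0.01,0,255],[-0.4,-0.019,-0.01,0,255],[-0.4,-0.019,-0.01,0,255]]

```text
time: 4.38
position: [0.4993, 0.3168, 0.1478]
tool_rot: [-2.203, 2.239, 0.0]
ft_force: [0.2, -1.0, 0.2]
grip_width: 0.005
```

Run:
```python
from h import *
from bench import ctrl
s=ctrl.get_state()
to_rows(s,[(*dock(0,y,0)[:2],z,-91.4) for y,z in ((.06,.144),(-.03,.144),(-.06,.144),(-.093,.144),(-.05,.144),(-.05,.22))])
d=ctrl.get_image("scene");crop(d["img"],285,415,75,200,5,"pics/s2.png")
```

```text
now [0.4993 0.3168 0.1478] yaw -90.95 tilt -1.0 t 4.38 f [ 0.2 -1.   0.2] w 0.005
(np.float64(0.4942659306891592), np.float64(0.279282089386871), 0.144, -91.4) -> [0.1253 0.0147 0.0127] spin 0.0025
(np.float64(0.4920670346554204), np.float64(0.1893089553065645), 0.144, -91.4) -> [0.4253 0.0171 0.0126] spin 0.0025
(np.float64(0.49133406931084084), np.float64(0.159317910613129), 0.144, -91.4) -> [0.5253 0.0179 0.0125] spin 0.0025
(np.float64(0.4905278074318033), np.float64(0.12632776145034996), 0.144, -91.4) -> [0.6353 0.0188 0.0125] spin 0.0025
(np.float64(0.49157839109236734), np.float64(0.16931492551094085), 0.144, -91.4) -> [0.4919 0.0177 0.0125] spin 0.0025
(np.float64(0.49157839109236734), np.float64(0.16931492551094085), 0.22, -91.4) -> [ 0.4919  0.0176 -0.2408] spin 0.0025
```

View pics/s2.png

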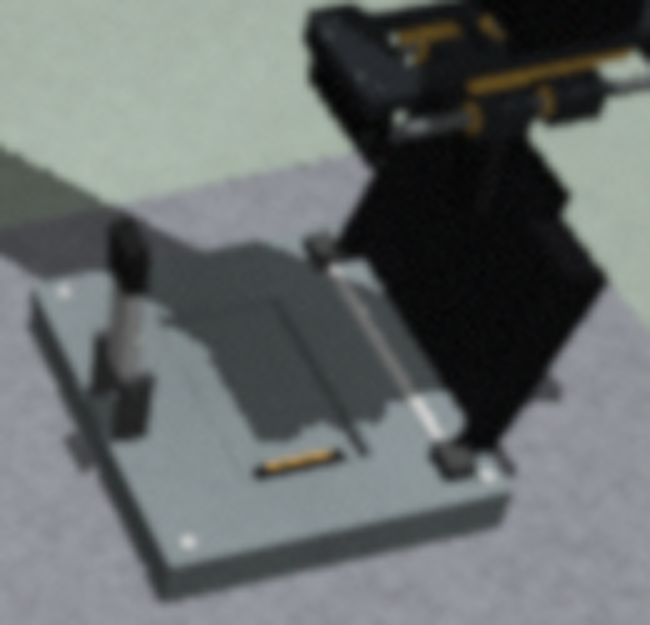

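Request:
drive_tool:
  rows:
    - [[0.2,0.016,0.012,0,255],[0.4,0.017,0.012,0,255],[0.48,0.018,0.012,0,255],[0.54,0.018,0.012,0,255],[0.59,0.018,0.012,0,255],[0.62,0.018,0.012,0,255],[0.635,0.019,0.012,0,255],[0.64,0.019,0.012,0,255],[0.64,0.019,0.012,0,255]]

```text
time: 5.55
position: [0.4904, 0.1253, 0.1441]
tool_rot: [-2.204, 2.239, -0.0]
ft_force: [0.2, 1.0, 0.5]
grip_width: 0.003
```

Run:
```python
from h import *
from bench import ctrl
s=ctrl.get_state()
to_rows(s,[(*dock(0,y,0)[:2],z,-91.4) for y,z in ((-.093,.144),(-.05,.144),(-.05,.22))]+[(.53,-.1,.22,-82.2),(.4585,-.302,.15,-82.2)])
d=ctrl.get_image("scene");crop(d["img"],285,415,75,200,5,"pics/s3.png")
```

```text
now [0.4904 0.1253 0.1441] yaw -90.89 tilt -1.0 t 5.55 f [0.2 1.  0.5] w 0.003
(np.float64(0.4905278074318033), np.float64(0.12632776145034996), 0.144, -91.4) -> [-0.0036 -0.0004  0.0004] spin 0.0028
(np.float64(0.49157839109236734), np.float64(0.16931492551094085), 0.144, -91.4) -> [-0.1469 -0.0017  0.0005] spin 0.0028
(np.float64(0.49157839109236734), np.float64(0.16931492551094085), 0.22, -91.4) -> [-0.1469 -0.0017 -0.2529] spin 0.0028
(0.53, -0.1, 0.22, -82.2) -> [ 0.7487 -0.1437 -0.2529] spin -0.0483
(0.4585, -0.302, 0.15, -82.2) -> [ 1.4257  0.0842 -0.0196] spin -0.0483
```

View pics/s3.png

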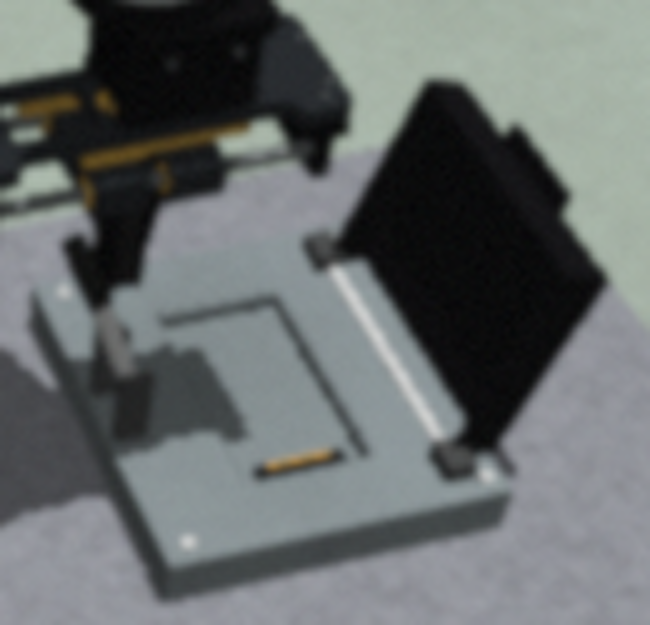

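Request:
drive_tool:
  rows:
    - [[-0.05,0,-0.05,0,0],[-0.05,0,-0.25,0,0],[0.12,-0.05,-0.253,-0.048,0],[0.32,-0.1,-0.253,-0.048,0],[0.52,-0.1,-0.25,-0.048,0],[0.72,-0.1,-0.25,-0.048,0],[0.9,-0.08,-0.22,-0.048,0],[1.0,-0.05,-0.2,-0.048,0],[1.0,-0.05,-0.2,-0.048,0]]

```text
time: 6.72
position: [0.4998, -0.178, 0.2049]
tool_rot: [2.36, -2.073, 0.001]
ft_force: [-0.0, 0.1, 0.1]
grip_width: 0.943
```

Run:
```python
from h import *
from bench import ctrl
s=ctrl.get_state()
to_rows(s,[(.459,-.302,.13,-82.2),(.459,-.302,.046,-82.2)])
```

```text
now [ 0.4998 -0.178   0.2049] yaw -82.58 tilt -1.0 t 6.72 f [-0.   0.1  0.1] w 0.943
(0.459, -0.302, 0.13, -82.2) -> [0.3922 0.1881 0.25  ] spin -0.0021
(0.459, -0.302, 0.046, -82.2) -> [0.3919 0.1881 0.53  ] spin -0.0021
```

Request:
drive_tool:
  rows:
    - [[0.2,0.1,0.05,-0.002,0],[0.39,0.188,0.1,-0.002,0],[0.39,0.188,0.25,-0.002,0],[0.39,0.188,0.4,-0.002,0],[0.39,0.188,0.5,-0.002,0],[0.39,0.188,0.53,-0.002,0],[0.39,0.188,0.53,-0.002,0],[0.39,0.188,0.53,-0.002,0]]

```text
time: 7.72
position: [0.4618, -0.2991, 0.0467]
tool_rot: [-2.372, 2.058, -0.004]
ft_force: [-0.1, -1.2, 0.1]
grip_width: 0.998
```

Run:
```python
from h import *
from bench import ctrl
s=ctrl.get_state()
to_rows(s,[(.459,-.302,.046,-82.2)])
d=ctrl.get_image("wrist");cv2.imwrite("pics/w1.png",d["img"])
d=ctrl.get_image("scene");crop(d["img"],80,200,100,230,5,"pics/s4.png")
```

```text
now [ 0.4618 -0.2991  0.0467] yaw -81.89 tilt -1.0 t 7.72 f [-0.1 -1.2  0.1] w 0.998
(0.459, -0.302, 0.046, -82.2) -> [0.0084 0.0106 0.0023] spin 0.0017
```

View pics/w1.png

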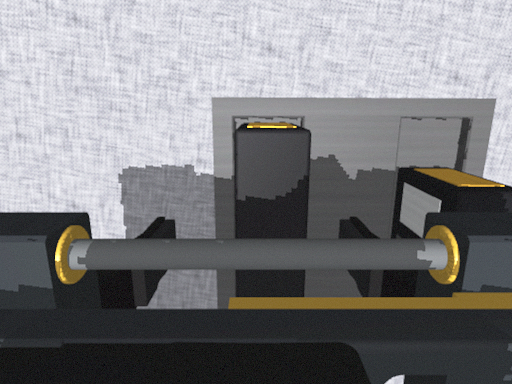

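View pics/s4.png

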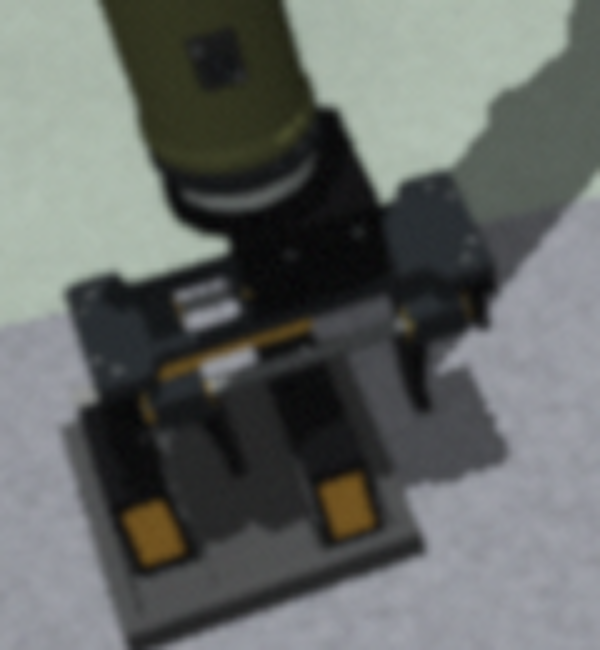

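Run:
```python
from h import *
from bench import ctrl
s=ctrl.get_state();d=ctrl.get_image("wrist")
R=Ro.from_rotvec(s["tool_rot"]).as_matrix()
for p in ((236,135),(310,135),(236,200),(309,200)):
    X=ray(d,*p,.07);print(X.round(4),(R.T@(X-s["position"])).round(4))
```

```text
[ 0.5156 -0.2839  0.07  ] [-0.0075 -0.0558 -0.0233]
[ 0.5196 -0.312   0.07  ] [ 0.0209 -0.0558 -0.0233]
[ 0.4899 -0.2871  0.07  ] [-0.0079 -0.0299 -0.0234]
[ 0.494  -0.3163  0.07  ] [ 0.0216 -0.0299 -0.0234]
```

Request:
drive_tool:
  rows:
    - [[0.0165,0.01,0.003,0.001,60],[0.0165,0.01,0.003,0.001,120],[0.0165,0.01,0.003,0.001,160],[0.0165,0.01,0.003,0.001,180],[0.0165,0.01,0.003,0.001,200],[0.0165,0.01,0.003,0.001,255],[0.0165,0.01,0.003,0.001,255],[0.0165,0.01,0.003,0.001,255]]
  grip_force: 20

```text
time: 8.88
position: [0.4581, -0.3045, 0.0443]
tool_rot: [2.369, -2.063, 0.001]
ft_force: [0.1, -1.5, -0.7]
grip_width: 0.339
```

Run:
```python
from h import *
from bench import ctrl
s=ctrl.get_state()
to_rows(s,[(.48,-.15,.15,-90),(.48,-.07,.15,-90)])
print(Ro.from_rotvec(s["tool_rot"]).as_matrix().T@s["ft_force"])
```

```text
now [ 0.4581 -0.3045  0.0443] yaw -82.12 tilt -1.0 t 8.88 f [ 0.1 -1.5 -0.7] w 0.339
(0.48, -0.15, 0.15, -90) -> [-0.5001 -0.143  -0.3526] spin 0.0438
(0.48, -0.07, 0.15, -90) -> [-0.7642 -0.1795 -0.3527] spin 0.0438
[1.48744371 0.05687407 0.66329721]
```

Request:
drive_tool:
  rows:
    - [[0,0,-0.08,0,255],[0,0,-0.2,0,255],[0,0,-0.33,0,255],[-0.15,-0.04,-0.35,0.02,255],[-0.3,-0.08,-0.35,0.044,255],[-0.45,-0.12,-0.35,0.044,255],[-0.6,-0.16,-0.35,0.044,255],[-0.72,-0.18,-0.3,0.044,255],[-0.764,-0.18,-0.2,0.044,255],[-0.764,-0.18,-0.1,0.044,255],[-0.764,-0.18,-0.05,0.044,255],[-0.764,-0.18,-0.05,0.044,255]]

```text
time: 10.38
position: [0.4788, -0.0702, 0.0583]
tool_rot: [2.218, -2.221, -0.003]
ft_force: [1.0, -0.6, -3.7]
grip_width: 0.346
```

Run:
```python
from h import *
from bench import ctrl
s=ctrl.get_state()
to_rows(s,[(.48,-.07,.0345,-90)])
d=ctrl.get_image("scene");crop(d["img"],80,280,70,230,4,"pics/s5.png")
```

```text
now [ 0.4788 -0.0702  0.0583] yaw -90.08 tilt -1.0 t 10.38 f [ 1.  -0.6 -3.7] w 0.346
(0.48, -0.07, 0.0345, -90) -> [-0.0006 -0.0042  0.0792] spin -0.0005
```

View pics/s5.png

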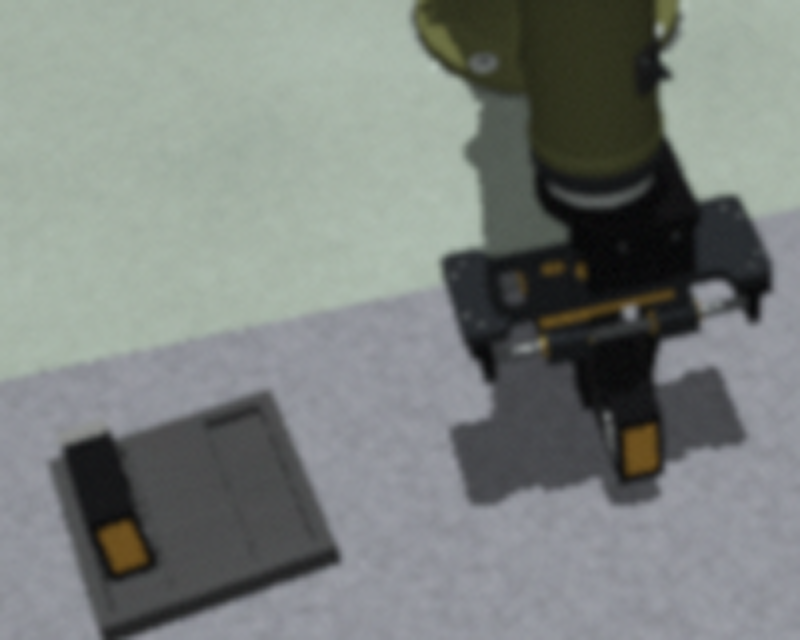

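Request:
drive_tool:
  rows:
    - [[0,0,0.04,0,255],[0,0,0.065,0,255],[0,0,0.077,0,255],[0,0,0.08,0,255],[0,0,0.08,0,255]]

```text
time: 11.05
position: [0.4802, -0.0699, 0.0354]
tool_rot: [-2.22, 2.222, -0.0]
ft_force: [-1.2, 0.8, -4.0]
grip_width: 0.341
```

Run:
```python
from h import *
from bench import ctrl
s=ctrl.get_state()
to_rows(s,[(.48,-.07,.0345,-90)])
```

```text
now [ 0.4802 -0.0699  0.0354] yaw -90.04 tilt -1.0 t 11.05 f [-1.2  0.8 -4. ] w 0.341
(0.48, -0.07, 0.0345, -90) -> [0.0005 0.0007 0.003 ] spin -0.0002
```

Still not touching the bench, so I'll lower it a little more until there is contact.

Request:
drive_tool:
  rows:
    - [[0,0,0.004,0,255],[0,0,0.006,0,255],[0,0,0.006,0,255]]

```text
time: 11.42
position: [0.4804, -0.0698, 0.0342]
tool_rot: [-2.22, 2.222, 0.0]
ft_force: [-3.9, 1.1, 5.5]
grip_width: 0.344
```

Request:
drive_tool:
  rows:
    - [[0,0,0,0,123],[0,0,0,0,123],[0,0,0,0,123],[0,0,-0.045,0,123],[0,0,-0.089,0,123],[0,0,-0.089,0,123]]
  grip_force: 10

```text
time: 12.18
position: [0.4815, -0.0698, 0.0618]
tool_rot: [-2.219, 2.22, -0.003]
ft_force: [-0.0, 0.4, 0.1]
grip_width: 0.518
```

Run:
```python
from h import *
from bench import ctrl
s=ctrl.get_state()
to_rows(s,[(.48,-.07,.061,-90)])
d=ctrl.get_image("scene");crop(d["img"],180,300,90,220,5,"pics/s6.png")
d=ctrl.get_image("wrist");cv2.imwrite("pics/w6.png",d["img"])
```

```text
now [ 0.4815 -0.0698  0.0618] yaw -90.03 tilt -0.99999 t 12.18 f [-0.   0.4  0.1] w 0.518
(0.48, -0.07, 0.061, -90) -> [0.0008 0.005  0.0027] spin -0.0001
```

View pics/s6.png

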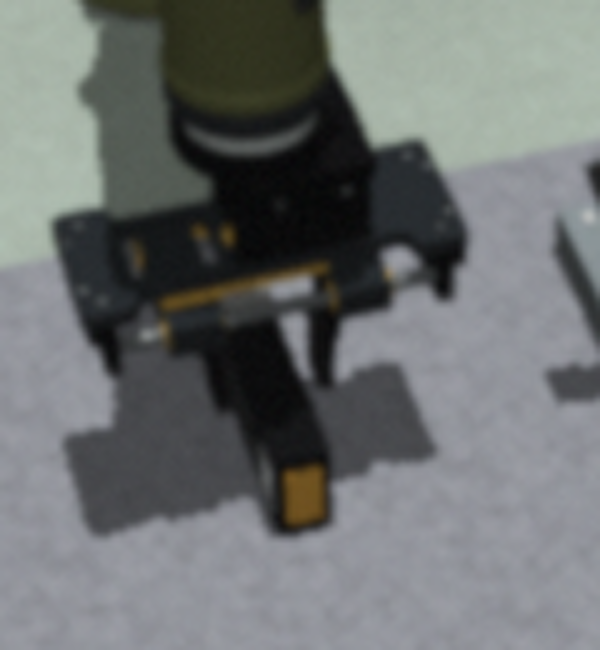

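View pics/w6.png

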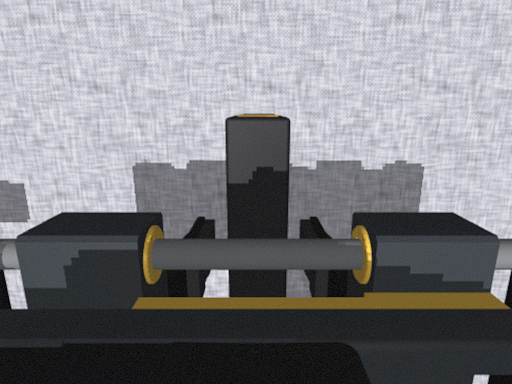

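Request:
drive_tool:
  rows:
    - [[0.02,0,0,0,130],[0.03,0,0,0,130],[0.04,0,0,0,130],[0.05,0,0,0,130],[0.055,0,0,0,130]]

```text
time: 12.9
position: [0.4801, -0.0866, 0.0602]
tool_rot: [-2.221, 2.222, -0.0]
ft_force: [0.5, 1.1, 2.1]
grip_width: 0.49
```

Run:
```python
from h import *
from bench import ctrl
s=ctrl.get_state()
to_rows(s,[(.48,-.07,.061,-90)])
d=ctrl.get_image("scene");crop(d["img"],180,300,90,220,5,"pics/s7.png")
```

```text
now [ 0.4801 -0.0866  0.0602] yaw -90.05 tilt -1.0 t 12.9 f [0.5 1.1 2.1] w 0.49
(0.48, -0.07, 0.061, -90) -> [-0.0555  0.0005 -0.0027] spin -0.0003
```

View pics/s7.png

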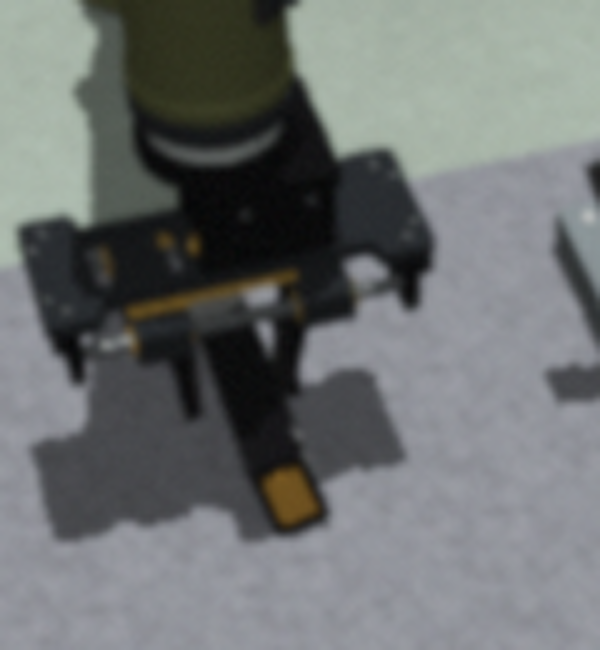

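Request:
drive_tool:
  rows:
    - [[0.01,0,0.006,0,132],[0.02,0,0.013,0,132],[0.027,0,0.02,0,132],[0.034,0,0.02,0,132],[0.04,0,0.02,0,132],[0.046,0,0.02,0,132]]

```text
time: 13.7
position: [0.4799, -0.0991, 0.0542]
tool_rot: [-2.221, 2.221, 0.002]
ft_force: [-1.3, 4.3, 4.1]
grip_width: 0.484
```

Run:
```python
from h import *
from bench import ctrl
s=ctrl.get_state()
to_rows(s,[(.48,-.07,.061,-90)])
d=ctrl.get_image("scene");crop(d["img"],180,300,90,220,5,"pics/s8.png")
```

```text
now [ 0.4799 -0.0991  0.0542] yaw -90.01 tilt -1.0 t 13.7 f [-1.3  4.3  4.1] w 0.484
(0.48, -0.07, 0.061, -90) -> [-0.0972 -0.0003 -0.0224] spin -0.0001
```

View pics/s8.png

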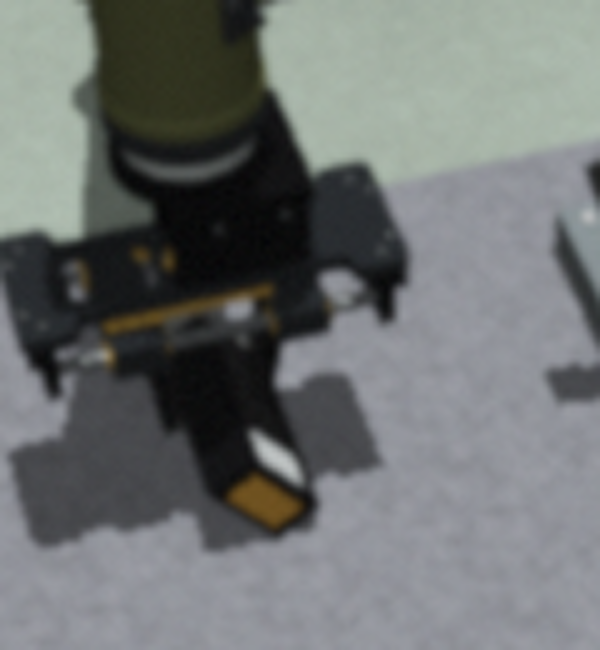

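Request:
drive_tool:
  rows:
    - [[0,0,0,0,110],[-0.012,0,0,0,88],[-0.025,0,0,0,65],[-0.038,0,0,0,62],[-0.038,0,0.03,0,62],[-0.038,0,0.06,0,62],[-0.038,0,0.08,0,62],[-0.038,0,0.08,0,62]]

```text
time: 14.75
position: [0.4795, -0.0888, 0.0294]
tool_rot: [2.219, -2.222, -0.001]
ft_force: [0.9, -0.5, 0.3]
grip_width: 0.757
```

Run:
```python
from h import *
from bench import ctrl
s=ctrl.get_state()
to_rows(s,[(.48,-.07,.061,-90)])
d=ctrl.get_image("scene");crop(d["img"],180,300,90,220,5,"pics/s9.png")
```

```text
now [ 0.4795 -0.0888  0.0294] yaw -90.07 tilt -1.0 t 14.75 f [ 0.9 -0.5  0.3] w 0.757
(0.48, -0.07, 0.061, -90) -> [-0.0628 -0.0013 -0.1052] spin -0.0004
```

View pics/s9.png

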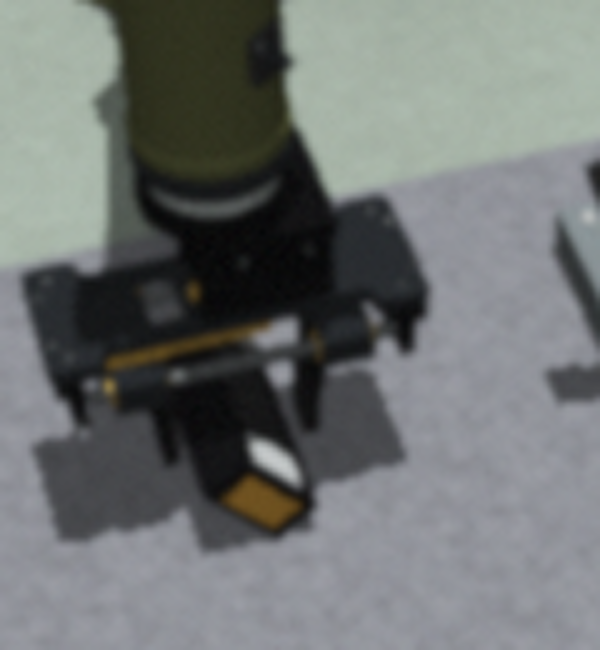

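Request:
drive_tool:
  rows:
    - [[0.007,0,0.008,0,53],[0.014,0,0.016,0,53],[0.021,0,0.025,0,53],[0.028,0,0.025,0,53],[0.035,0,0.025,0,53],[0.041,0,0.025,0,53],[0.046,0,0.025,0,53],[0.046,0,0.025,0,53]]

```text
time: 15.8
position: [0.4801, -0.1028, 0.0227]
tool_rot: [-2.22, 2.222, -0.001]
ft_force: [-0.6, -2.1, -1.1]
grip_width: 0.791
```

Run:
```python
from h import *
from bench import ctrl
s=ctrl.get_state()
to_rows(s,[(.48,-.07,.061,-90)])
d=ctrl.get_image("scene");crop(d["img"],180,300,90,220,5,"pics/s10.png")
```

```text
now [ 0.4801 -0.1028  0.0227] yaw -90.05 tilt -1.0 t 15.8 f [-0.6 -2.1 -1.1] w 0.791
(0.48, -0.07, 0.061, -90) -> [-0.1094  0.0004 -0.1276] spin -0.0003
```

View pics/s10.png

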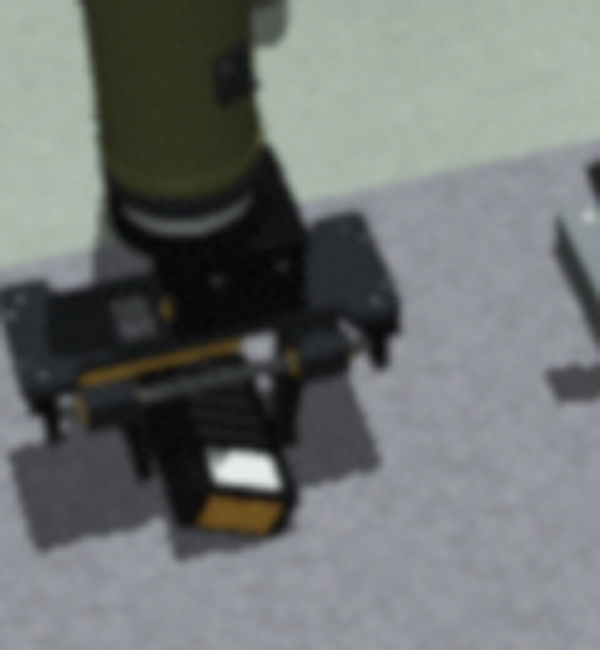

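Request:
drive_tool:
  rows:
    - [[0.005,0,0.006,0,53],[0.01,0,0.012,0,53],[0.014,0,0.012,0,53],[0.018,0,0.012,0,53],[0.022,0,0.012,0,53],[0.026,0,0.012,0,53],[0.03,0,0.012,0,53],[0.03,0,0.012,0,53]]

```text
time: 16.85
position: [0.4801, -0.1115, 0.0191]
tool_rot: [-2.22, 2.222, 0.0]
ft_force: [-0.4, -0.2, 0.3]
grip_width: 0.792
```

Run:
```python
from h import *
from bench import ctrl
s=ctrl.get_state()
to_rows(s,[(.48,-.07,.061,-90)])
d=ctrl.get_image("scene");crop(d["img"],180,300,90,220,5,"pics/s11.png")
d=ctrl.get_image("wrist");cv2.imwrite("pics/w11.png",d["img"])
```

```text
now [ 0.4801 -0.1115  0.0191] yaw -90.04 tilt -1.0 t 16.85 f [-0.4 -0.2  0.3] w 0.792
(0.48, -0.07, 0.061, -90) -> [-0.1384  0.0004 -0.1397] spin -0.0002
```

View pics/s11.png

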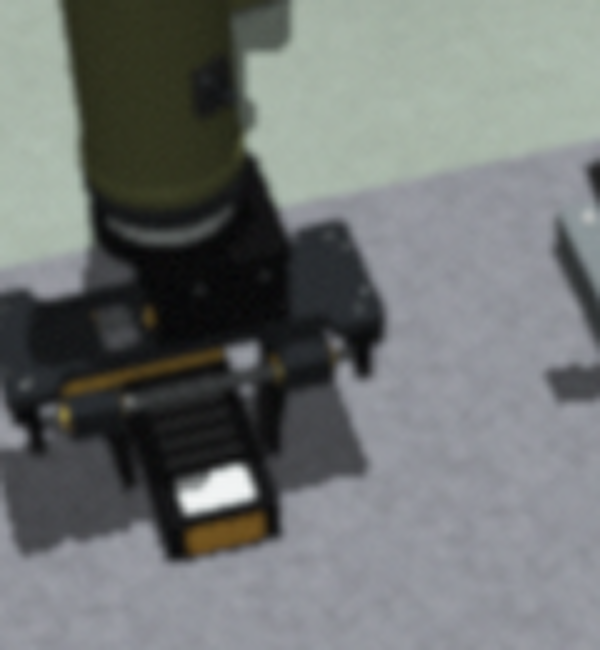

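View pics/w11.png

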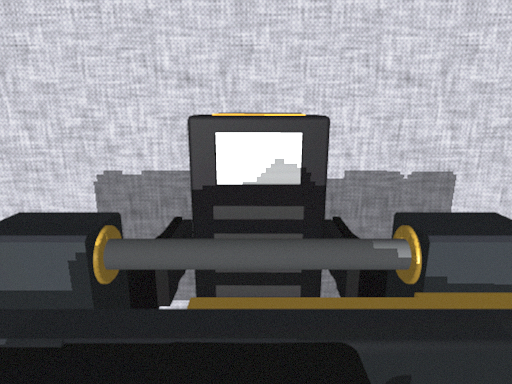

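Request:
drive_tool:
  rows:
    - [[0,0,0,0,0],[0,0,0,0,0],[0,0,-0.06,0,0],[0,0,-0.13,0,0],[0,0,-0.13,0,0]]

```text
time: 17.58
position: [0.4819, -0.1117, 0.0603]
tool_rot: [-2.218, 2.219, -0.004]
ft_force: [-0.8, 0.5, 0.5]
grip_width: 1.002
```

Run:
```python
from h import *
from bench import ctrl
s=ctrl.get_state()
to_rows(s,[(.48,-.1145,.0295,-90)])
d=ctrl.get_image("wrist");cv2.imwrite("pics/w12.png",d["img"]);np.savez("w12.npz",**d)
d=ctrl.get_image("scene");crop(d["img"],180,300,90,220,5,"pics/s12.png");np.savez("s12.npz",**d)
```

```text
now [ 0.4819 -0.1117  0.0603] yaw -90.04 tilt -0.99999 t 17.57 f [-0.8  0.5  0.5] w 1.002
(0.48, -0.1145, 0.0295, -90) -> [0.0093 0.0068 0.1027] spin -0.0002
```

View pics/w12.png

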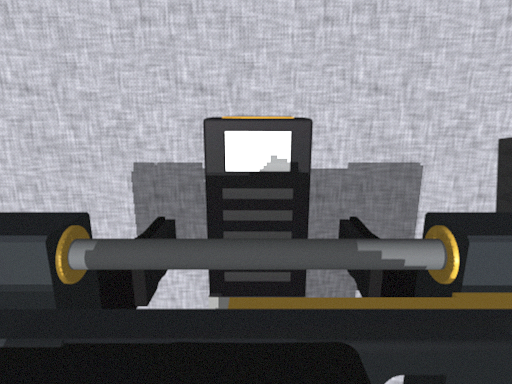

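View pics/s12.png

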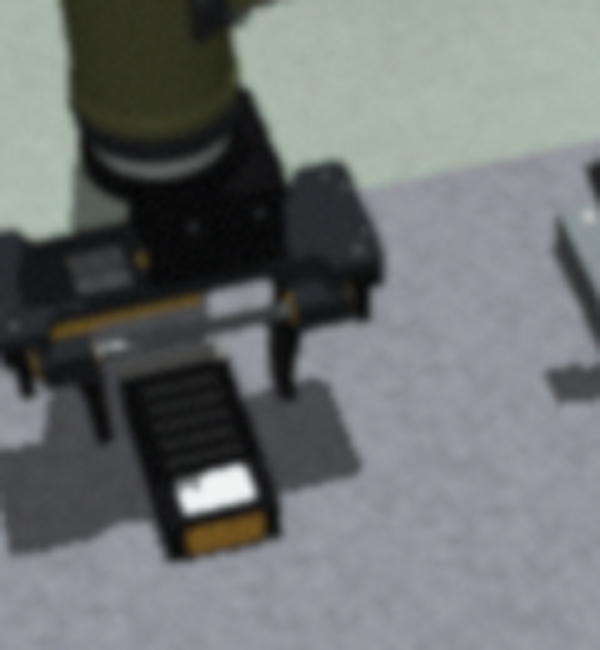

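Run:
```python
from h import *
from bench import ctrl
s=ctrl.get_state();d=np.load("w12.npz")
R=Ro.from_rotvec(s["tool_rot"]).as_matrix()
for p in ((205,120),(311,120),(209,290),(305,290)):
    X=ray(d,*p,.03);print(X.round(4),(R.T@(X-s["position"])).round(4))
d=np.load("s12.npz")
for p in ((163,540),(277,515)):  # far top corners crop
    print(ray(d,180+p[0]/5,90+p[1]/5,.03).round(4))
```

```text
[ 0.5418 -0.0841  0.03  ] [-0.0272 -0.0615  0.0286]
[ 0.5418 -0.1416  0.03  ] [ 0.0303 -0.0615  0.0285]
[ 0.4391 -0.0827  0.03  ] [-0.0286  0.0413  0.0285]
[ 0.4391 -0.142   0.03  ] [0.0307 0.0412 0.0284]
[ 0.5521 -0.146   0.03  ]
[ 0.5537 -0.0875  0.03  ]
```

Request:
drive_tool:
  rows:
    - [[0.005,0,0.05,0,0],[0.005,0.003,0.098,0,40],[0.005,0.003,0.098,0,70],[0.005,0.003,0.098,0,100],[0.005,0.003,0.098,0,120],[0.005,0.003,0.098,0,130],[0.005,0.003,0.098,0,130]]
  grip_force: 25

```text
time: 18.55
position: [0.4791, -0.1129, 0.0286]
tool_rot: [-2.221, 2.222, 0.0]
ft_force: [0.9, -0.4, -3.3]
grip_width: 0.688
```

Run:
```python
from h import *
from bench import ctrl
s=ctrl.get_state()
b=dock(0,0,0)
to_rows(s,[(.482,-.113,.16,-90),(b[0],b[1],.16,-91.4)])
```

```text
now [ 0.4791 -0.1129  0.0286] yaw -90.03 tilt -1.0 t 18.55 f [ 0.9 -0.4 -3.3] w 0.688
(0.482, -0.113, 0.16, -90) -> [ 2.000e-04 -9.800e-03 -4.379e-01] spin -0.0002
(np.float64(0.4928), np.float64(0.2193), 0.16, -91.4) -> [-1.1075 -0.0452 -0.4377] spin 0.0076
```

Request:
drive_tool:
  rows:
    - [[0,0,-0.1,0,150],[0,0,-0.28,0,150],[0,0,-0.45,0,150],[-0.1,0,-0.58,0.004,150],[-0.28,-0.02,-0.58,0.008,150],[-0.46,-0.03,-0.58,0.008,150],[-0.64,-0.03,-0.58,0.008,150],[-0.82,-0.03,-0.58,0.008,150],[-0.95,-0.035,-0.58,0.008,150],[-1.0,-0.035,-0.58,0.008,150],[-1.0,-0.035,-0.58,0.008,150]]

```text
time: 19.92
position: [0.4894, 0.187, 0.2021]
tool_rot: [2.193, -2.247, 0.0]
ft_force: [-0.8, -1.0, -4.1]
grip_width: 0.683
```

Run:
```python
from h import *
from bench import ctrl
s=ctrl.get_state()
b=dock(-.003,0,0)
to_rows(s,[(b[0],b[1],.10,-91.4),(b[0],b[1],.06,-91.4)])
d=ctrl.get_image("wrist");cv2.imwrite("pics/w13.png",d["img"]);np.savez("w13.npz",**d)
d=ctrl.get_image("scene");crop(d["img"],265,415,55,200,5,"pics/s13.png")
```

```text
now [0.4894 0.187  0.2021] yaw -91.4 tilt -1.0 t 19.93 f [-0.8 -1.  -4.1] w 0.683
(np.float64(0.4898008955306565), np.float64(0.21937329653445795), 0.1, -91.4) -> [-0.1083  0.001   0.3403] spin -0.0
(np.float64(0.4898008955306565), np.float64(0.21937329653445795), 0.06, -91.4) -> [-0.1085  0.0009  0.4736] spin -0.0
```

View pics/w13.png

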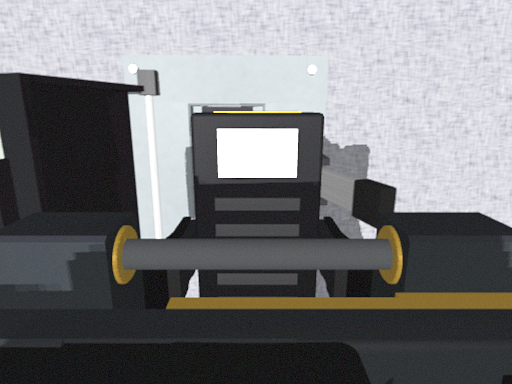

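View pics/s13.png

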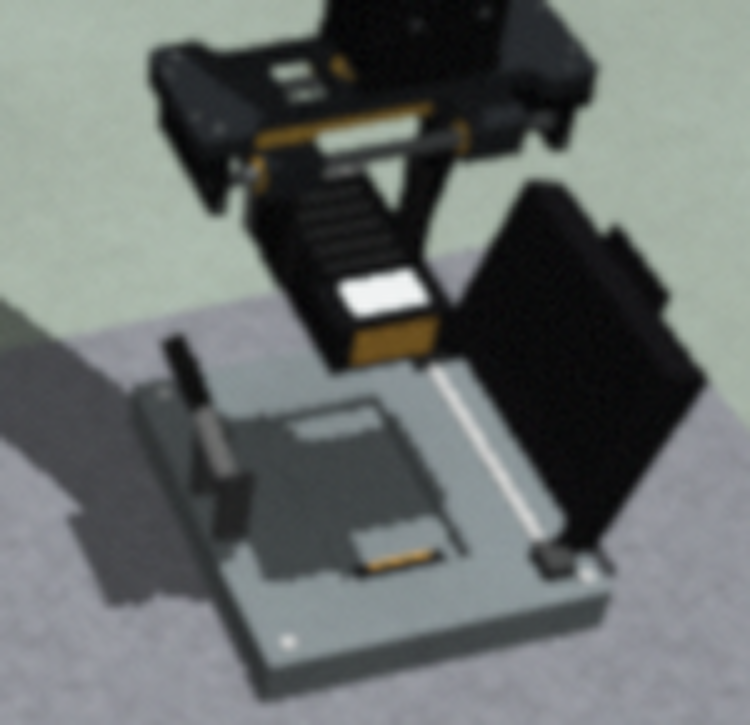

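Run:
```python
from h import *
from bench import ctrl
s=ctrl.get_state();d=np.load("w13.npz")
R=Ro.from_rotvec(s["tool_rot"]).as_matrix()
f=lambda p,z:(ray(d,*p,z),(R.T@(ray(d,*p,z)-s["position"])))
for n,p,z in (("cart",(193,115),.2035),("cart",(323,115),.2035),("bay",(190,104),.03),("bay",(265,104),.03),("scr",(133,69),.031),("scr",(312,70),.031)):
    a,b=f(p,z);print(n,a.round(4),b.round(4))
```

```text
cart [0.5531 0.2133 0.2035] [-0.0303 -0.0622 -0.0011]
cart [0.5517 0.1556 0.2035] [ 0.0275 -0.0625 -0.001 ]
bay [0.5609 0.2487 0.03  ] [-0.0661 -0.0692  0.1724]
bay [0.5592 0.1768 0.03  ] [ 0.0058 -0.0695  0.1725]
scr [0.5937 0.2992 0.031 ] [-0.1175 -0.1005  0.1713]
scr [0.5888 0.1325 0.031 ] [ 0.0493 -0.1003  0.1715]
```

Request:
drive_tool:
  rows:
    - [[-0.103,-0.002,0.1,0,150],[-0.103,-0.003,0.25,0,150],[-0.103,-0.003,0.38,0,150],[-0.103,-0.003,0.44,0,150],[-0.103,-0.003,0.45,0,150],[-0.103,-0.003,0.45,0,150]]

```text
time: 20.78
position: [0.4928, 0.2179, 0.0691]
tool_rot: [-2.19, 2.249, -0.001]
ft_force: [-0.2, 0.2, -4.5]
grip_width: 0.686
```

Run:
```python
from h import *
from bench import ctrl
s=ctrl.get_state()
b=dock(-.003,0,0)
to_rows(s,[(b[0],b[1],.06,-91.4),(b[0],b[1],.0486,-91.4)])
d=ctrl.get_image("wrist");cv2.imwrite("pics/w14.png",d["img"]);np.savez("w14.npz",**d)
d=ctrl.get_image("scene");crop(d["img"],265,415,55,200,5,"pics/s14.png")
```

```text
now [0.4928 0.2179 0.0691] yaw -91.52 tilt -1.0 t 20.77 f [-0.2  0.2 -4.5] w 0.686
(np.float64(0.4898008955306565), np.float64(0.21937329653445795), 0.06, -91.4) -> [-0.0047  0.0101  0.0303] spin -0.0007
(np.float64(0.4898008955306565), np.float64(0.21937329653445795), 0.0486, -91.4) -> [-0.0046  0.0102  0.0683] spin -0.0007
```

View pics/w14.png

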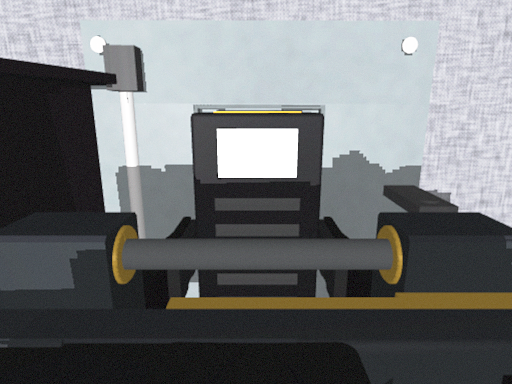

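View pics/s14.png

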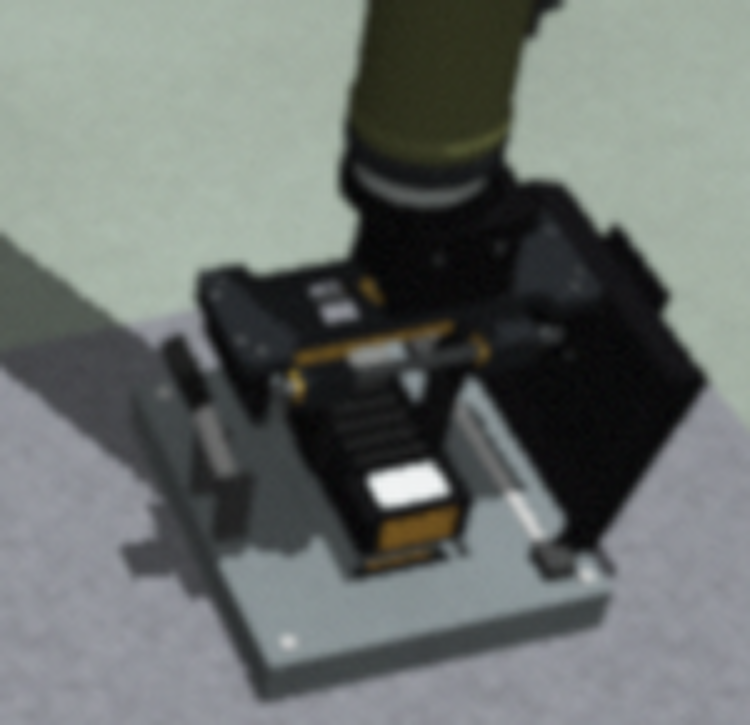

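Run:
```python
from h import *
from bench import ctrl
s=ctrl.get_state();d=np.load("w14.npz")
crop(d["img"],170,350,90,140,4,"pics/w14c.png")
R=Ro.from_rotvec(s["tool_rot"]).as_matrix()
f=lambda p,z:(ray(d,*p,z),(R.T@(ray(d,*p,z)-s["position"])))
for n,p,z in (("cart",(192,115),.0705),("cart",(323,115),.0705),("bay",(195,106),.03),("bay",(324,106),.03)):
    a,b=f(p,z);print(n,a.round(4),b.round(4))
```

```text
cart [0.5565 0.2445 0.0705] [-0.0278 -0.063  -0.0009]
cart [0.555  0.1863 0.0705] [ 0.0305 -0.063  -0.001 ]
bay [0.561  0.2504 0.03  ] [-0.0338 -0.0672  0.0396]
bay [0.5591 0.1778 0.03  ] [ 0.0388 -0.0672  0.0395]
```

View pics/w14c.png

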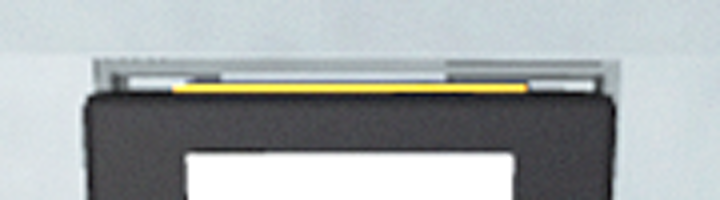

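Request:
drive_tool:
  rows:
    - [[0.003,0.003,0.03,0,150],[0.003,0.003,0.05,0,150],[0.003,0.003,0.062,0,150],[0.003,0.003,0.067,0,150],[0.003,0.003,0.067,0,150]]

```text
time: 21.5
position: [0.4902, 0.2169, 0.0486]
tool_rot: [2.192, -2.249, -0.002]
ft_force: [-5.1, -1.8, 6.0]
grip_width: 0.685
```

Request:
drive_tool:
  rows:
    - [[0,0,0,0,40],[0,0,0,0,40],[0,0,0,0,40],[0,0,-0.1,0,40],[0,0,-0.3,0,100],[0,0,-0.5,0,200]]

```text
time: 22.25
position: [0.4904, 0.2168, 0.199]
tool_rot: [2.192, -2.25, 0.0]
ft_force: [2.0, 0.3, 0.1]
grip_width: 0.694
```

Run:
```python
from h import *
from bench import ctrl
s=ctrl.get_state()
to_rows(s,[])
d=ctrl.get_image("wrist");cv2.imwrite("pics/w15.png",d["img"]);np.savez("w15.npz",**d)
d=ctrl.get_image("scene");crop(d["img"],265,415,55,200,5,"pics/s15.png");np.savez("s15.npz",**d)
for ph in (1.8,1.9,2.0): print(ph,proj(d,lidpt(ph,.137,.027)).round(1),proj(d,lidpt(ph,.128,0,.082)).round(1),proj(d,armpt(ph,.09,0)).round(1))
```

```text
now [0.4904 0.2168 0.199 ] yaw -91.49 tilt -1.0 t 22.25 f [2.  0.3 0.1] w 0.694
1.8 [391.2 104.5] [395.9 128.3] [305.5 123.6]
1.9 [395.1 105.6] [400.1 128.4] [302.1 125. ]
2.0 [398.5 107.1] [404.1 128.9] [298.8 126.7]
```

View pics/s15.png

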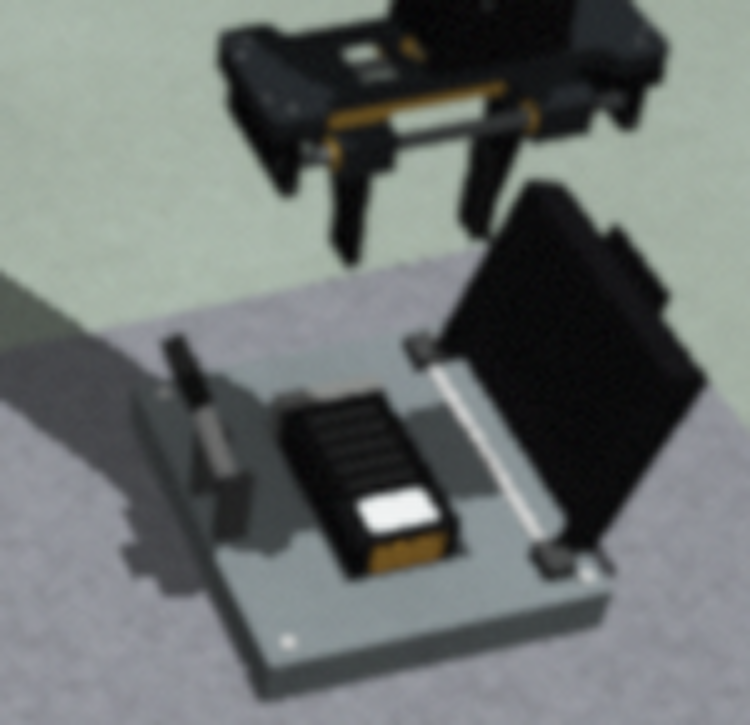

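View pics/w15.png

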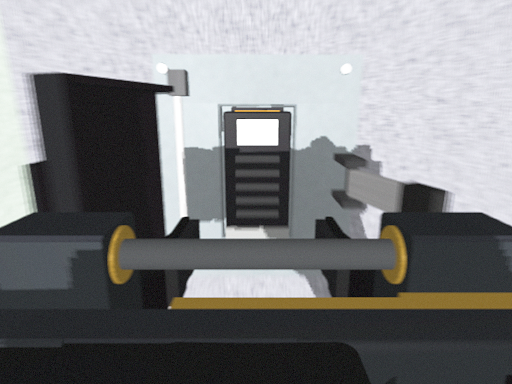

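Run:
```python
from h import *
from bench import ctrl
s=ctrl.get_state();print(s["joint_positions"].round(2))
to_rows(s,[(*dock(0,.19,0)[:2],.20,-1.4),(*dock(0,.19,0)[:2],.139,-1.4)])
```

```text
[-0.96  0.1   0.53  1.8  -0.05  1.25 -2.01]
now [0.4948 0.2186 0.2048] yaw -91.5 tilt -0.99991 t 22.35 f [ 0.9 -0.3 -0. ] w 0.611
(np.float64(0.4974421138490041), np.float64(0.4092432830584248), 0.2, -1.4) -> [-0.6353  0.0079  0.0209] spin -0.5005
(np.float64(0.4974421138490041), np.float64(0.4092432830584248), 0.139, -1.4) -> [-0.6337  0.0101  0.2242] spin -0.5005
```

Request:
drive_tool:
  rows:
    - [[-0.1,0,-0.02,-0.05,255],[-0.25,0,-0.02,-0.11,255],[-0.4,0,-0.02,-0.17,255],[-0.55,0,0,-0.23,255],[-0.635,0,0.01,-0.29,255],[-0.635,0,0.02,-0.35,255],[-0.635,0.008,0.02,-0.41,255],[-0.635,0.008,0.02,-0.47,255],[-0.635,0.008,0.02,-0.5,255],[-0.635,0.008,0.15,-0.5,255],[-0.635,0.008,0.224,-0.5,255],[-0.635,0.008,0.224,-0.5,255]]

```text
time: 23.85
position: [0.4918, 0.4064, 0.1277]
tool_rot: [3.138, -0.04, -0.005]
ft_force: [0.2, 0.1, -0.5]
grip_width: 0.009
```

Run:
```python
from h import *
from bench import ctrl
s=ctrl.get_state();print(s["joint_positions"].round(2))
L=[(*dock(0,y,0)[:2],.139,-1.4) for y in (.15,.13,.11)]
for ph in (1.57,1.3,1.0,.75,.5,.25,.1,0): 
    c,q=np.cos(ph),np.sin(ph); L.append((*dock(0,.07-.095*c+.027*q+.010,0)[:2].round(4),round(.03+.095*q+.027*c+.014,4),-1.4))
to_rows(s,L)
d=ctrl.get_image("scene");crop(d["img"],265,425,45,200,5,"pics/s16.png")
```

```text
[-0.93  0.37  0.25  1.62 -0.1   1.17 -0.69]
now [0.4918 0.4064 0.1277] yaw -1.48 tilt -0.99999 t 23.85 f [ 0.2  0.1 -0.5] w 0.009
(np.float64(0.496464826722898), np.float64(0.36925522346717743), 0.139, -1.4) -> [ 0.0186  0.1235 -0.0374] spin -0.0004
(np.float64(0.49597618315984493), np.float64(0.34926119367155384), 0.139, -1.4) -> [ 0.0187  0.1902 -0.0372] spin -0.0004
(np.float64(0.49548753959679187), np.float64(0.32926716387593014), 0.139, -1.4) -> [ 0.0188  0.2568 -0.0369] spin -0.0004
(np.float64(0.4954), np.float64(0.3262), np.float64(0.139), -1.4) -> [ 0.0188  0.267  -0.0369] spin -0.0004
(np.float64(0.4948), np.float64(0.2999), np.float64(0.1428), -1.4) -> [ 0.019   0.3548 -0.0493] spin -0.0004
(np.float64(0.4941), np.float64(0.2707), np.float64(0.1385), -1.4) -> [ 0.0192  0.4521 -0.0346] spin -0.0004
(np.float64(0.4935), np.float64(0.2482), np.float64(0.1285), -1.4) -> [ 0.0193  0.527  -0.001 ] spin -0.0004
(np.float64(0.493), np.float64(0.2289), np.float64(0.1132), -1.4) -> [0.0194 0.5912 0.0502] spin -0.0004
(np.float64(0.4927), np.float64(0.2139), np.float64(0.0937), -1.4) -> [0.0199 0.641  0.1154] spin -0.0004
(np.float64(0.4925), np.float64(0.2075), np.float64(0.0803), -1.4) -> [0.02   0.6622 0.1601] spin -0.0004
(np.float64(0.4924), np.float64(0.2043), np.float64(0.071), -1.4) -> [0.02   0.6727 0.1912] spin -0.0004
```

View pics/s16.png

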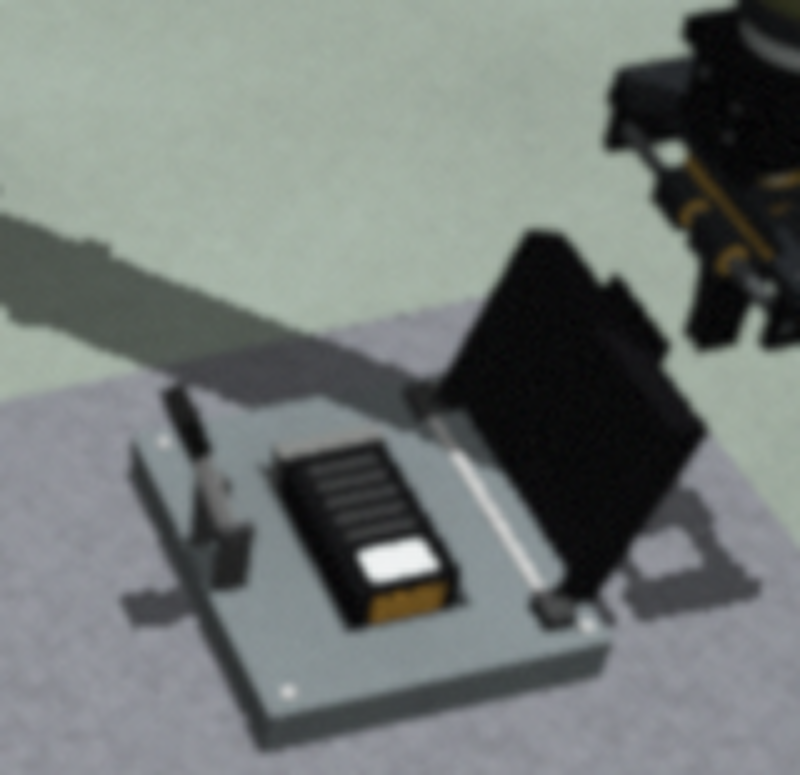

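Request:
drive_tool:
  rows:
    - [[0.01,0.06,-0.037,0,255],[0.018,0.12,-0.037,0,255],[0.019,0.16,-0.037,0,255],[0.019,0.2,-0.037,0,255],[0.019,0.235,-0.037,0,255],[0.019,0.27,-0.037,0,255],[0.019,0.31,-0.045,0,255],[0.019,0.36,-0.048,0,255],[0.019,0.41,-0.042,0,255],[0.019,0.455,-0.034,0,255],[0.019,0.495,-0.018,0,255],[0.019,0.53,0.001,0,255]]

```text
time: 25.4
position: [0.4948, 0.247, 0.1297]
tool_rot: [3.141, -0.041, 0.0]
ft_force: [-0.6, 0.5, 2.6]
grip_width: 0.003
```

Run:
```python
from h import *
from bench import ctrl
s=ctrl.get_state();print(s["joint_positions"].round(2))
L=[]
for ph in (.75,.5,.25,.1,0): 
    c,q=np.cos(ph),np.sin(ph); L.append((*dock(0,.07-.095*c+.027*q+.010,0)[:2].round(4),round(.03+.095*q+.027*c+.014,4),-1.4))
to_rows(s,L)
d=ctrl.get_image("scene");crop(d["img"],265,425,45,200,5,"pics/s17.png")
```

```text
[-0.8   0.2   0.32  1.84 -0.07  1.12 -0.48]
now [0.4948 0.247  0.1297] yaw -1.51 tilt -1.0 t 25.4 f [-0.6  0.5  2.6] w 0.003
(np.float64(0.4935), np.float64(0.2482), np.float64(0.1285), -1.4) -> [-0.0046 -0.004   0.004 ] spin -0.0006
(np.float64(0.493), np.float64(0.2289), np.float64(0.1132), -1.4) -> [-0.0046  0.0603  0.055 ] spin -0.0006
(np.float64(0.4927), np.float64(0.2139), np.float64(0.0937), -1.4) -> [-0.0043  0.1103  0.1201] spin -0.0006
(np.float64(0.4925), np.float64(0.2075), np.float64(0.0803), -1.4) -> [-0.0044  0.1316  0.1648] spin -0.0006
(np.float64(0.4924), np.float64(0.2043), np.float64(0.071), -1.4) -> [-0.0044  0.1423  0.1958] spin -0.0006
```

View pics/s17.png

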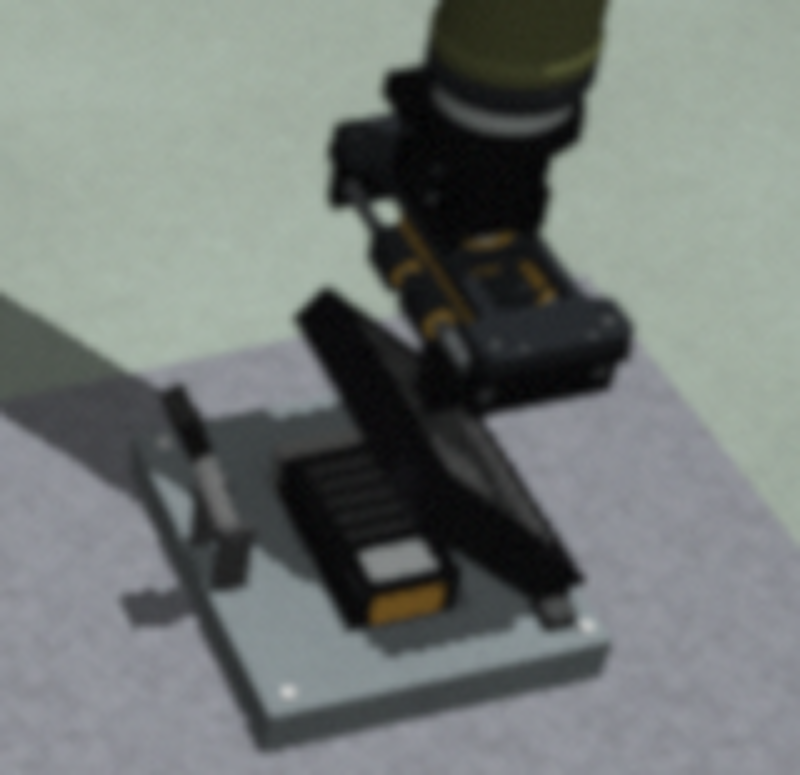

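The lid is closing as intended, so I'll carry on along the arc.

Request:
drive_tool:
  rows:
    - [[-0.002,0.03,0.025,0,255],[-0.004,0.06,0.055,0,255],[-0.004,0.085,0.085,0,255],[-0.004,0.11,0.12,0,255],[-0.004,0.125,0.145,0,255],[-0.004,0.133,0.17,0,255],[-0.004,0.142,0.19,0,255],[-0.004,0.142,0.2,0,255],[-0.004,0.142,0.203,0,255]]

```text
time: 26.58
position: [0.4921, 0.2055, 0.0712]
tool_rot: [3.141, -0.04, -0.003]
ft_force: [-7.8, -4.4, 21.6]
grip_width: 0.006
```

Run:
```python
from h import *
from bench import ctrl
s=ctrl.get_state();to_rows(s,[])
d=ctrl.get_image("scene");crop(d["img"],265,425,45,200,5,"pics/s18.png")
```

```text
now [0.4921 0.2055 0.0712] yaw -1.47 tilt -1.0 t 26.57 f [-7.8 -4.4 21.6] w 0.006
```

View pics/s18.png

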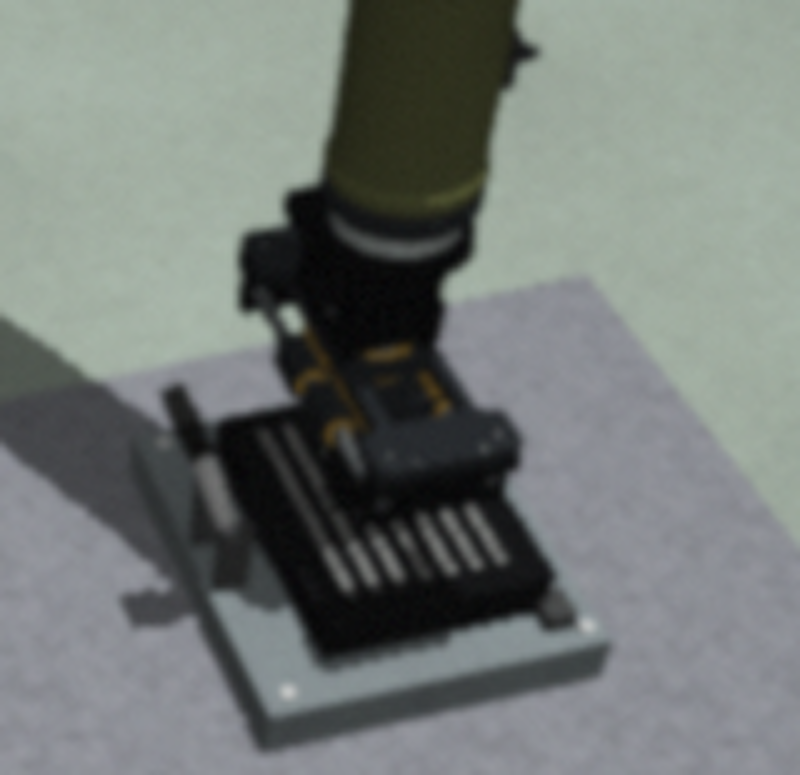

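Run:
```python
from h import *
from bench import ctrl
s=ctrl.get_state()
L=[(*dock(0,-.015,0)[:2].round(4),.19,-1.4)]+[(*dock(0,-.17,0)[:2].round(4),.19,-1.4),(*dock(0,-.17,0)[:2].round(4),.144,-1.4)]
for th in (1.57,1.3,1.0,.75,.5,.25,.1,0): 
    c,q=np.cos(th),np.sin(th); L.append((*dock(0,-.083+.07*c-.006*q-.010,0)[:2].round(4),round(.0635+.07*q+.006*c+.014,4),-1.4))
to_rows(s,L)
```

```text
now [0.4921 0.2055 0.0713] yaw -1.48 tilt -1.0 t 26.62 f [-6.6 -3.9 17.6] w 0.003
(np.float64(0.4924), np.float64(0.2043), 0.19, -1.4) -> [ 0.0005  0.004  -0.3958] spin -0.0004
(np.float64(0.4886), np.float64(0.0494), 0.19, -1.4) -> [ 0.0012  0.5205 -0.3957] spin -0.0004
(np.float64(0.4886), np.float64(0.0494), 0.144, -1.4) -> [ 0.0014  0.5204 -0.2424] spin -0.0004
(np.float64(0.4904), np.float64(0.1204), np.float64(0.1475), -1.4) -> [ 0.0013  0.2837 -0.2541] spin -0.0004
(np.float64(0.4908), np.float64(0.1393), np.float64(0.1466), -1.4) -> [ 0.001   0.2207 -0.2511] spin -0.0004
(np.float64(0.4913), np.float64(0.1591), np.float64(0.1396), -1.4) -> [ 0.001   0.1547 -0.2278] spin -0.0004
(np.float64(0.4917), np.float64(0.1734), np.float64(0.1296), -1.4) -> [ 0.0012  0.107  -0.1945] spin -0.0004
(np.float64(0.492), np.float64(0.1849), np.float64(0.1163), -1.4) -> [ 0.0013  0.0686 -0.1501] spin -0.0004
(np.float64(0.4921), np.float64(0.1926), np.float64(0.1006), -1.4) -> [ 0.0011  0.0429 -0.0978] spin -0.0004
(np.float64(0.4922), np.float64(0.1954), np.float64(0.0905), -1.4) -> [ 0.0012  0.0336 -0.0641] spin -0.0004
(np.float64(0.4922), np.float64(0.1963), np.float64(0.0835), -1.4) -> [ 0.0012  0.0306 -0.0408] spin -0.0004
```

Request:
drive_tool:
  rows:
    - [[0,0,-0.1,0,255],[0,0,-0.3,0,255],[0,0.02,-0.42,0,255],[0,0.2,-0.42,0,255],[0,0.38,-0.42,0,255],[0.001,0.52,-0.4,0,255],[0.001,0.53,-0.35,0,255],[0.001,0.53,-0.25,0,255],[0.001,0.53,-0.25,0,255]]

```text
time: 27.75
position: [0.4865, 0.0476, 0.1418]
tool_rot: [3.14, -0.038, -0.008]
ft_force: [-0.5, -0.1, 0.3]
grip_width: 0.006
```

Run:
```python
from h import *
from bench import ctrl
s=ctrl.get_state()
L=[]
for th in (1.57,1.3,1.0,.75,.5,.25,.1,0): 
    c,q=np.cos(th),np.sin(th); L.append((*dock(0,-.083+.07*c-.006*q-.010,0)[:2].round(4),round(.0635+.07*q+.006*c+.014,4),-1.4))
to_rows(s,L)
d=ctrl.get_image("scene");crop(d["img"],245,405,45,200,5,"pics/s19.png")
d=ctrl.get_image("top");crop(d["img"],110,230,165,285,6,"pics/t19.png")
```

```text
now [0.4865 0.0476 0.1418] yaw -1.4 tilt -0.99999 t 27.75 f [-0.5 -0.1  0.3] w 0.006
(np.float64(0.4904), np.float64(0.1204), np.float64(0.1475), -1.4) -> [ 0.0069 -0.2428 -0.0194] spin -0.0
(np.float64(0.4908), np.float64(0.1393), np.float64(0.1466), -1.4) -> [ 0.0068 -0.3059 -0.0165] spin -0.0
(np.float64(0.4913), np.float64(0.1591), np.float64(0.1396), -1.4) -> [ 0.0069 -0.3719  0.0068] spin -0.0
(np.float64(0.4917), np.float64(0.1734), np.float64(0.1296), -1.4) -> [ 0.0073 -0.4196  0.0401] spin -0.0
(np.float64(0.492), np.float64(0.1849), np.float64(0.1163), -1.4) -> [ 0.0076 -0.458   0.0843] spin -0.0
(np.float64(0.4921), np.float64(0.1926), np.float64(0.1006), -1.4) -> [ 0.0075 -0.4838  0.1366] spin -0.0
(np.float64(0.4922), np.float64(0.1954), np.float64(0.0905), -1.4) -> [ 0.0078 -0.4932  0.1703] spin -0.0
(np.float64(0.4922), np.float64(0.1963), np.float64(0.0835), -1.4) -> [ 0.0079 -0.4962  0.1936] spin -0.0
```

View pics/s19.png

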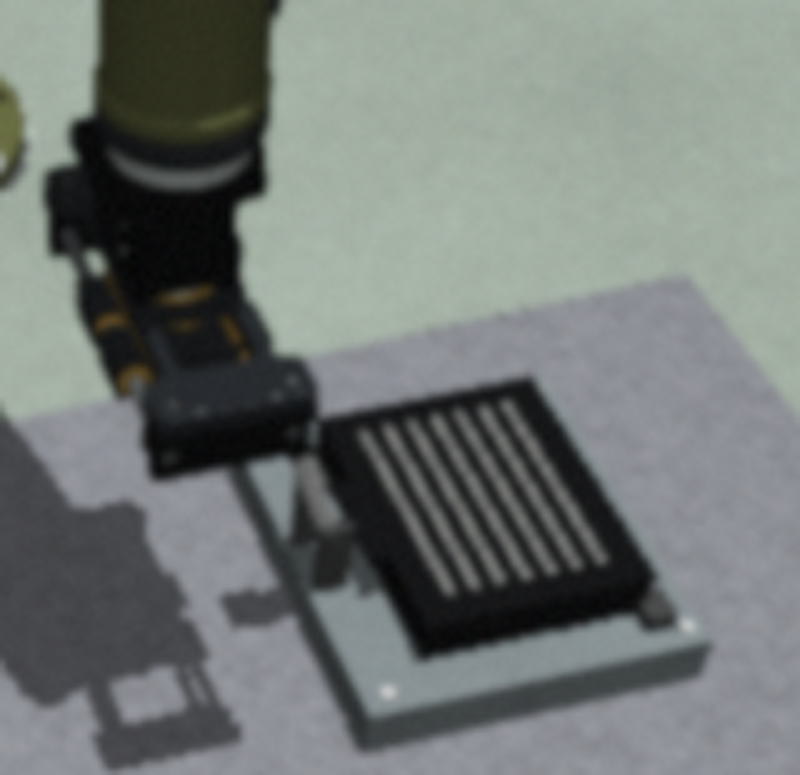

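View pics/t19.png

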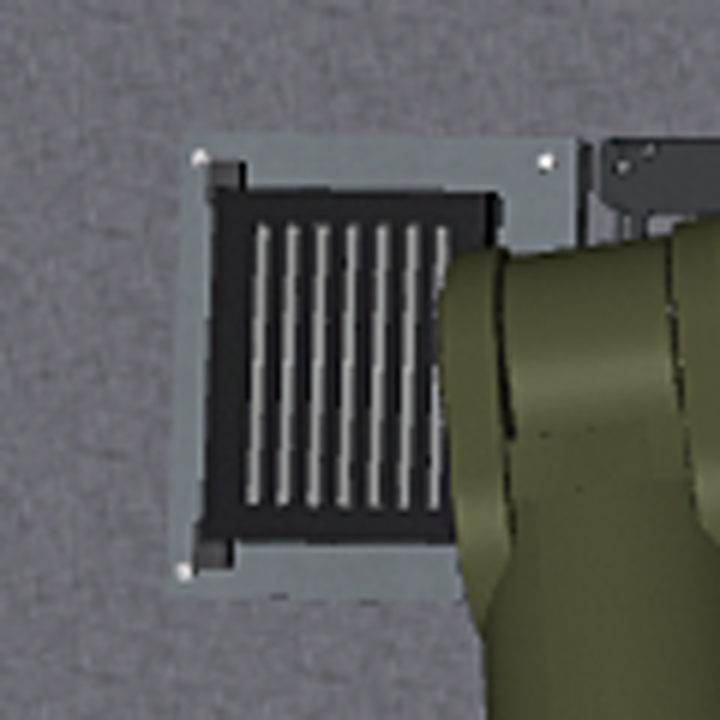

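Request:
drive_tool:
  rows:
    - [[0.007,-0.07,-0.02,0,255],[0.007,-0.13,-0.02,0,255],[0.007,-0.17,-0.02,0,255],[0.007,-0.21,-0.02,0,255],[0.007,-0.245,-0.02,0,255],[0.007,-0.28,-0.018,0,255],[0.007,-0.31,-0.016,0,255],[0.007,-0.345,-0.003,0,255],[0.007,-0.375,0.008,0,255],[0.007,-0.4,0.024,0,255],[0.007,-0.42,0.041,0,255],[0.007,-0.44,0.063,0,255]]

```text
time: 29.35
position: [0.4941, 0.1794, 0.125]
tool_rot: [-3.141, 0.04, 0.0]
ft_force: [-0.3, -1.7, 0.5]
grip_width: 0.004
```

Run:
```python
from h import *
from bench import ctrl
s=ctrl.get_state()
L=[]
for th in (.5,.25,.1,0): 
    c,q=np.cos(th),np.sin(th); L.append((*dock(0,-.083+.07*c-.006*q-.010,0)[:2].round(4),round(.0635+.07*q+.006*c+.014,4),-1.4))
to_rows(s,L)
d=ctrl.get_image("scene");crop(d["img"],245,405,45,200,5,"pics/s20.png")
```

```text
now [0.4941 0.1794 0.125 ] yaw -1.48 tilt -1.0 t 29.35 f [-0.3 -1.7  0.5] w 0.004
(np.float64(0.492), np.float64(0.1849), np.float64(0.1163), -1.4) -> [-0.0074 -0.0181  0.0289] spin -0.0004
(np.float64(0.4921), np.float64(0.1926), np.float64(0.1006), -1.4) -> [-0.0077 -0.0437  0.0812] spin -0.0004
(np.float64(0.4922), np.float64(0.1954), np.float64(0.0905), -1.4) -> [-0.0076 -0.053   0.1149] spin -0.0004
(np.float64(0.4922), np.float64(0.1963), np.float64(0.0835), -1.4) -> [-0.0077 -0.056   0.1382] spin -0.0004
```

View pics/s20.png

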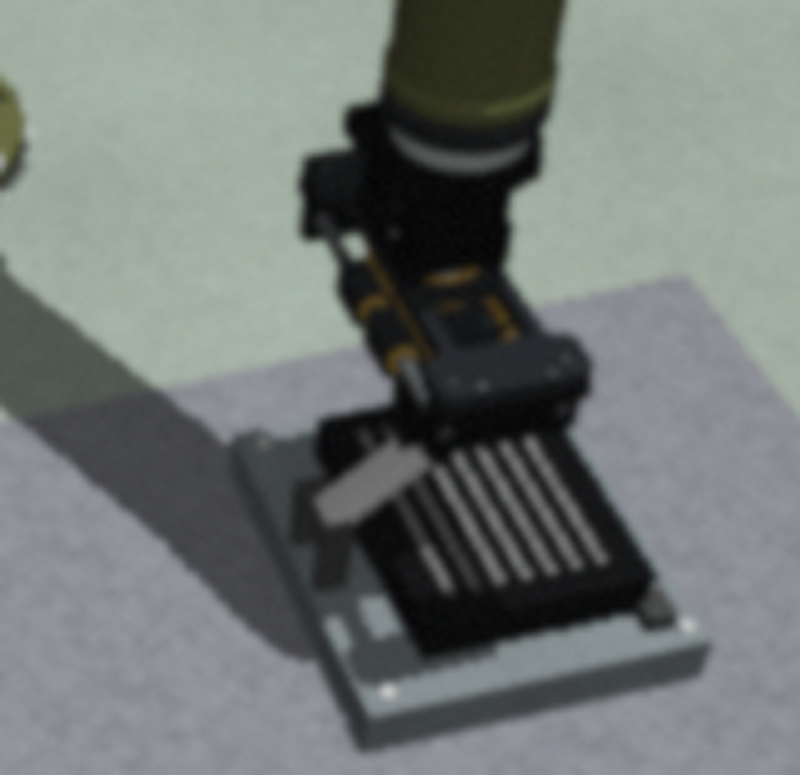

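Request:
drive_tool:
  rows:
    - [[-0.005,-0.018,0.029,0,255],[-0.007,-0.032,0.055,0,255],[-0.007,-0.044,0.082,0,255],[-0.007,-0.053,0.11,0,255],[-0.007,-0.056,0.13,0,255],[-0.007,-0.056,0.142,0,255],[-0.007,-0.056,0.15,0,255],[-0.007,-0.056,0.15,0,255]]

```text
time: 30.4
position: [0.4923, 0.196, 0.0826]
tool_rot: [-3.14, 0.041, 0.002]
ft_force: [-6.9, -2.6, 17.6]
grip_width: 0.008
```

Run:
```python
from h import *
from bench import ctrl
s=ctrl.get_state()
to_rows(s,[])
d=ctrl.get_image("scene");crop(d["img"],245,405,45,200,5,"pics/s21.png")
```

```text
now [0.4923 0.196  0.0826] yaw -1.48 tilt -1.0 t 30.4 f [-6.9 -2.6 17.6] w 0.008
```

View pics/s21.png

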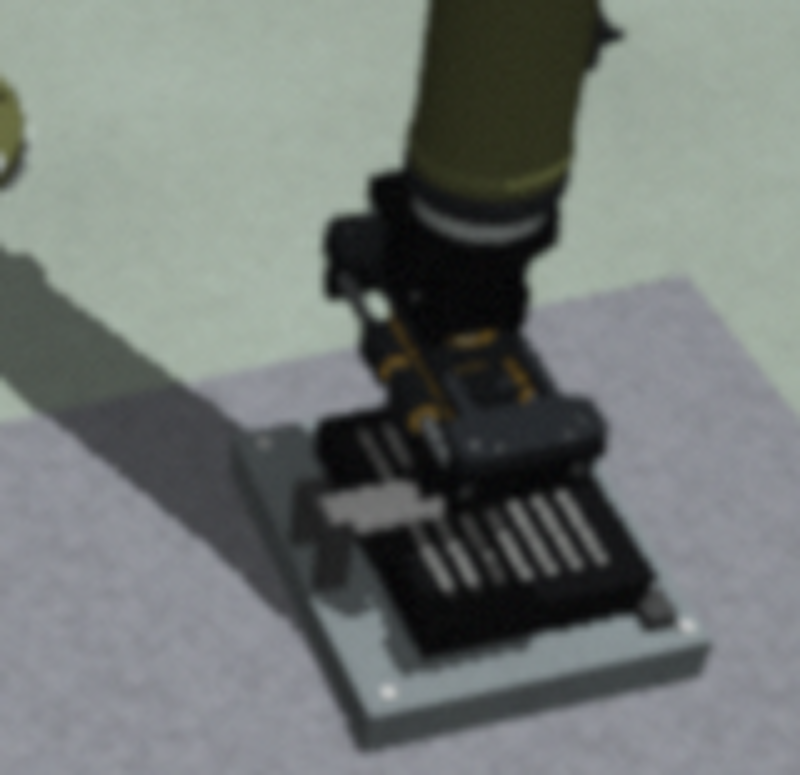

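Request:
drive_tool:
  rows:
    - [[0,0,-0.06,0,255],[0,0,-0.2,0,255],[0,0.1,-0.4,0,255],[0,0.3,-0.5,0,255],[0,0.5,-0.5,0,255],[0,0.7,-0.5,0,255],[0,0.85,-0.5,0,255],[0,0.85,-0.5,0,255]]

```text
time: 31.45
position: [0.4853, -0.064, 0.2309]
tool_rot: [3.141, -0.054, 0.001]
ft_force: [-0.2, 0.9, -0.5]
grip_width: 0.006
```

Run:
```python
from h import *
from bench import ctrl
to_rows(ctrl.get_state(),[])
d=ctrl.get_image("scene");crop(d["img"],285,405,85,200,5,"pics/s22.png");cv2.imwrite("pics/s22f.png",d["img"])
print([proj(d,armpt(t,.09,0)).round(1) for t in (0,.1,.2)],[proj(d,lidpt(t,.137,.027)).round(1) for t in (0,.05,.1)])
d=ctrl.get_image("top");crop(d["img"],110,230,165,285,5,"pics/t22.png")
print([proj(d,armpt(t,.09,0)).round(1) for t in (0,.1,.2)])
```

```text
now [ 0.4853 -0.064   0.2309] yaw -1.95 tilt -1.0 t 31.45 f [-0.2  0.9 -0.5] w 0.006
[array([342.1, 140.8]), array([342.4, 138.3]), array([342.4, 136. ])] [array([315.8, 148.1]), array([316.6, 146.1]), array([317.5, 144.1])]
[array([166.7, 225.5]), array([166.1, 225.5]), array([165.9, 225.5])]
```

View pics/s22.png

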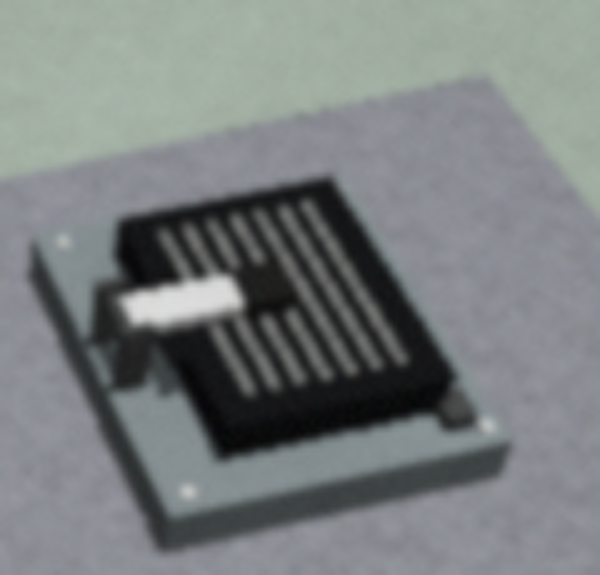

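View pics/t22.png

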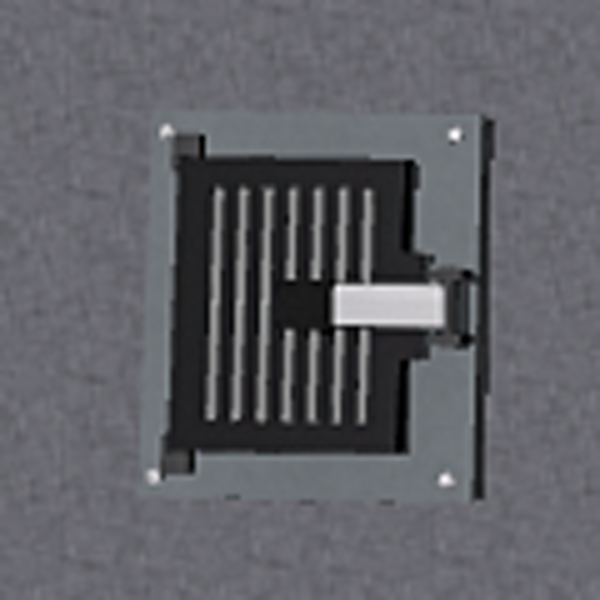

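View pics/s22f.png

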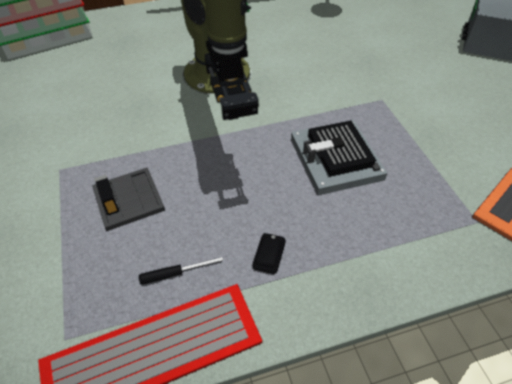

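The lid is shut, and the hold-down arm's tip shows at about (344,143), where an angle of 0 predicts (342,141). The blank, mouse and screwdriver have not moved and the robot is clear, so I'm handing the job in.

```bash
python3 -c "
from bench import ctrl
print(ctrl.close_job())"
```

```text
the job is handed in; nothing more can be done
None
```

The job is done and handed in, with the last move ending at about 31.5 s of the 67 s allowed.

**What I did**
- I first swung the lid and the hold-down arm out to about 2.0 rad, so the gripper's body would fit between them over the bay.
- I took the cartridge out of the stand and stood it on its edge on the bench. I tipped it over between the fingers, with the far finger holding it almost to flat, then let go completely.
- I gripped it again across its width, laid it in the bay with the handle end towards the robot, and released it.
- I shut the lid, then swung the hold-down arm down onto it.

**Last checks**
- **Cartridge:** it met the bay floor at the expected tool height (48.6 mm), and the pictures showed it sitting in the bay after release.
- **Lid:** the fingertip stopped at 57 mm while pressing with about 20 N, which is the lid's shut height.
- **Hold-down arm:** the fingertip stopped at 68.6 mm against the 68.5 mm expected for fully down. The final scene picture put its tip about 3 px from where a fully-down arm should appear, within what I can read from it.
- **Bystanders:** the final picture shows the blank, mouse and screwdriver where they started.
- **Forces:** contact forces read after each move stayed below 25 N.

**Disagreement:** at the stand, the wrist and top cameras differed by about 4 mm across the cartridge. I took a middle value, and the grip closed with only about 1.5 N of side force. No check failed.

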